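Go / no-go check of an angled tube pocket

ROBOT

A 6-joint arm with a two-finger parallel gripper is mounted at the origin on the work surface. World frame = base frame: x ahead of the robot, y to its left, z up, the work surface at z = 0. Lengths are in m, angles in degrees, forces in N, time in s.
With the tool pointing down it reaches from about 0.275 to 0.825 m from the base axis. Payload 4.9 kg.
Tool frame: the origin (TCP) lies at the very end of the fingers, on their centre line; the grasp point (between the pads) lies 19 mm behind it (bot.grip_point_offset is the distance from the TCP to the grasp point, in m); z points along the fingers, y is the line along which they close (so a half turn about z gives the same grasp; the last joint's range is limited). The gripper opens to 85 mm and grips with 20 to 120 N. Pads are 22 mm wide; open, the fingers measure 114 mm over their backs; the gripper's body (76 mm by 85 mm) begins 54 mm behind the grasp point. The pads swing forward as they close: fully open they stand 13 mm farther back than shut.
Start: joints at [-71.287, 18.69, -11.035, 60.275, 0, 82.311], TCP at [0.245, -0.493, 0.199] pointing down, gripper open.
Joint ranges: [-152.03, 152.03], [-55.5, 102.48], [-74.3, 77.21], [-110.64, 120.58], [-84.22, 78.4], [-180, 180]. Speed limits (degrees/s): [147.25, 147.25, 180, 180, 180, 180].

INTERFACE

Orientations are given as a 3x3 rotation matrix whose columns are the frame's x, y, z axes.
In Python, from station import bot, imaging gives the robot as it stands.
- The arm moves only by the tool carry_out, never from a script. Its argument "commands" is text: rows parted by semicolons, each of 7 numbers parted by spaces: the turn, a rotation vector about the tool's x, y, z in rad, then the shift along the tool's x, y, z in m, then the opening in per cent of the stroke, from 0 (shut) to 100 (fully open). A call has 1 to 8 rows; each row is the pose to reach, as a shift and turn from the pose commanded when the call began, along the tool's axes at that moment; what a row does not reach only later rows make up. A row lasts 1/10 s, in which the tool goes at most 50 mm and 8.59 degrees, less where a joint would pass 70% of its speed; a pose out of reach is approached as far as the arm can. A call with a gripper value outside its range is refused whole. The fingers move at their own pace and stop on an object; the grip force is fixed at half the most. Time passes only in rows, so rows that repeat a pose let the fingers close. It gives the time, the measured TCP pose, the force, the opening and the grip force at its end, in the units of the state.
- bot.get_obs(): the state, without advancing time (a new reading comes with each control period).
- imaging.grab_frame(name): name is "scene" or "top" or "wrist"; returns a dict with "frame" (480x640x3 uint8, red, green, blue), "range_z" (480x640 float32, m along the optical axis (not along the pixel's ray), 0 where there is no reading), "vertical_fov" (degrees; the focal length in pixels is half the picture's height over the tangent of half this angle, whatever the lens; pixels are square), "cx", "cy" (the principal point, pixels), "R" (3x3) and "t" (3): a world point X has camera coordinates R X + t. Camera axes: x right, y down, z forward; pixel columns grow to the right and rows downward; lengths in m; the calibration is good to about 2 mm. A picture is of the moment at which its call begins.
- bot.job_done(): hands the job in; it is judged then, once.
Trained networks look in a picture, given as the dict that the camera call returned (one of the last four; its "shot" number tells which), for a name from the list of things; names that differ only in an ending like _2 or _b are one class to them, and where a whole thing is asked for, a point or a joint stands for the part that bears it (a point fixed in the world has none). Each returns a list of dicts, best first, with "conf" (0 to 1); they miss things now and then, are a little off and sometimes report something else, mostly with a low value. They report only what shows in the picture. A call takes as long as a camera call. They do not tell look-alikes from the thing itself.
- imaging.search_frame(target, picture): "xyz" ([x, y, z] in m, in world coordinates, good to about 4 mm: the middle of the surface that is visible of it).
- imaging.silhouettes(target, picture): "region" (480x640 bool, what is visible of it).
The state is a dict: "time": time; "joint_positions": joint angles; "qd": joint speeds; "effort": joint torques, N m; "position": TCP position; "ee_rot": TCP orientation; "wrist_force": force on the tool from outside, world axes, zero at the start; "moment": the same for the moment, N m; "width": finger opening in m; "finger_force": force on a finger pad.
Only numpy, scipy, OpenCV 4.12 (cv2) and the standard library are available. Lean on these libraries where they do the work, as an engineer would, in place of code of your own. Each camera call takes 0.05 s, during which the arm holds its last target. There are 200 camera calls.

TASK

Check the bore of the angled aluminium tube block with the double-ended plug gauge: gently push the longer, thinner go end fully home until its collar meets the block, draw it out, then turn the gauge round and press the shorter, thicker no-go end lightly, square and centred, against the mouth for about a second to confirm that it will not enter. Then lay the gauge back flat on its rest, either way round, and let go; do not let it fall on the bench and leave the bottle, tube rack and carton where they are.

Things in the scene. Friction and masses are not known exactly. Their poses are not given: they have to be found in the camera images.
- gauge: Loose double-ended plug gauge, 158 mm long, 0.25 to 0.5 kg, balanced near its middle. Origin: centre of the handle; x along the gauge towards the go end; z up as it lies at the start. Along x: grey square handle, 32 x 32 mm, from -45 to +45 mm, gripped on its flat sides; steel collar, 40 mm diameter, +45 to +51; steel go plug +51 to +91; steel no-go plug -45 to -67.
- go_tip (a point): Centre of the go plug's end face, at x = +91 mm of the gauge; axes as the gauge's. The go plug is 30 mm in diameter and 40 mm long, its last 6 mm tapering to 22 mm.
- nogo_tip (a point): Centre of the no-go plug's flat end face, at x = -67 mm of the gauge; axes as the gauge's. The no-go plug is 36 mm in diameter and 22 mm long.
- pocket: Fixed aluminium tube block 60 (x) x 86 (y) x 60 mm deep (z) with one round blind bore, 32.5 mm diameter, 50 mm deep, square to its face. Origin: centre of the bore's mouth, in the face, 120 mm above the bench. z points straight out of the bore, 35 degrees above level and away from the robot (within 30 degrees of +x seen from above); x lies in the face, down the slope; y is level.
- home (a point): Point on the bore's axis 40 mm below the mouth, where the go tip is when fully home (collar on the face). Axes as the pocket's. The block stands on a grey base plate 110 mm wide, 10 mm thick, from 95 mm behind to 35 mm in front of the mouth (seen from above), between grey cheeks 102 mm apart overall, 100 mm high, ending 13 mm in front of the mouth.
- rest: Fixed white gauge rest: base plate 120 x 80 x 8 mm, and on it a narrow bar 70 mm long (along x), 28 mm wide, its flat top 50 mm above the bench, narrower than the handle so that fingers pass on both sides. Origin: centre of the underside on the bench; x axis along the bar; z up.
- rest_seat (a point): Point 66 mm above the bench over the rest's middle (16 mm above the bar): where the gauge's origin is when the handle lies on the bar. Axes as the rest's.
- bottle: Loose amber bottle with a cap, 90 mm diameter, 200 mm tall, 0.8 kg; origin at the centre of its foot. Leave alone.
- tube_rack: Loose tube rack 100 x 160 x 50 mm holding three capped tubes, 95 mm tall in all; origin at the centre of its underside. Leave alone.
- carton: Loose flat carton 70 x 190 x 35 mm; origin at the centre of its underside. Leave alone.
Things that resemble listed ones, but are neither listed nor needed, are in the scene too. Leave any blue or green look-alike of the gauge alone. Several things look just like the part that bears pocket: the one meant starts farthest to the robot's right.

How it is judged:
By the outcome, as a careful person would: the job done as asked, in the order asked, and still so for the second after the job is handed in, with the robot touching nothing.
It also fails if it takes over 72 s, if anything falls off the work surface, if the arm or the gripper's body presses on something with over 40 N, if the wrist force passes 120 N, or if a joint passes its speed limit or range.

## Working session

There is one attempt and no reset: what is moved stays moved. The work goes in short steps, Python scripts to look and compute and a tool call to move; the robot and the scene stay as the last step left them, time stands still between calls to the robot, and variables do not carry over. Pictures are saved under pics/ and viewed, at most 10 in all, crops included, and the job is handed in when it is done.

Besides the shell and the picture viewer there is one more tool, called after "Call:" as name(argument=value, ...) on one line, values as JSON. carry_out: Moves the arm, as the interface text tells. Its arguments: {"type":"object","properties":{"commands":{"type":"string"}},"required":["commands"]}

```bash
ls; mkdir -p pics
python3 - <<'E'
from station import bot, imaging
import cv2, numpy as np, pickle
o=bot.get_obs(); print(o)
for n in ("scene","top"):
    p=imaging.grab_frame(n); cv2.imwrite(f"pics/{n}0.png",p["frame"][:,:,::-1]); pickle.dump(p,open(f"{n}0.pkl","wb"))
    print(n,p["R"],p["t"],p["vertical_fov"],p["cx"],p["cy"])
    for t in ("gauge","pocket","rest","bottle","tube_rack","carton","go_tip","nogo_tip","rest_seat"):
        try: print(n,t,[(np.round(d["xyz"],3).tolist(),round(d["conf"],2)) for d in imaging.search_frame(t,p)])
        except Exception as e: print(t,e)
E
```

```text
pics
{'time': 0.0, 'joint_positions': array([-7.12879216e+01,  1.87339685e+01, -1.10912667e+01,  6.02739247e+01,
       -5.14406869e-04,  8.23117595e+01]), 'qd': array([-0.04518018,  0.0579134 ,  0.00395734, -0.09373874, -0.02615002,
        0.03088165]), 'effort': array([-8.55671169e-04, -4.43399262e+01,  2.62438649e+01,  1.54366036e-02,
        8.35492528e-05, -5.15860506e-06]), 'position': array([ 0.24436373, -0.49203274,  0.19808976]), 'ee_rot': array([[ 8.95709344e-01,  4.44639688e-01, -5.63722682e-04],
       [ 4.44639990e-01, -8.95707878e-01,  1.63630608e-03],
       [ 2.22635779e-04, -1.71630829e-03, -9.99998502e-01]]), 'wrist_force': array([ 0.84538075, -0.64552369, -1.1167413 ]), 'moment': array([ 0.01307931, -0.01296869, -0.00012458]), 'finger_force': 0.0, 'width': 0.08620231103164099}
scene [[-0.17993253  0.98364204 -0.00852202]
 [ 0.6966079   0.12130053 -0.70712348]
 [-0.69452266 -0.13317102 -0.70703873]] [ 0.13907761 -0.33387779  1.73411857] 51.865166977757426 312.80957129282234 246.82640038858705
scene gauge [([0.723, -0.224, 0.037], 0.96), ([0.544, -0.216, 0.08], 0.84
[... 720 characters left out ...]
51  0.58323181  1.64012351] 46.885845889165786 313.3291945777683 240.13582342114398
top gauge [([0.34, -0.233, 0.036], 0.9), ([0.711, -0.227, 0.037], 0.89), ([0.525, -0.214, 0.084], 0.81)]
top pocket [([0.494, 0.12, 0.124], 0.87), ([0.661, 0.311, 0.124], 0.87)]
top rest [([0.512, -0.215, 0.011], 0.84)]
top bottle []
top tube_rack [([0.412, 0.442, 0.05], 0.7)]
top carton [([0.761, 0.036, 0.036], 0.93)]
top go_tip [([0.704, -0.227, 0.032], 0.79), ([0.335, -0.235, 0.035], 0.7), ([0.524, -0.215, 0.079], 0.55)]
top nogo_tip [([0.344, -0.238, 0.035], 0.77), ([0.525, -0.217, 0.085], 0.72), ([0.709, -0.229, 0.034], 0.61)]
top rest_seat [([0.517, -0.224, 0.005], 0.71), ([0.472, -0.489, 0.141], 0.64)]
```

View pics/scene0.png

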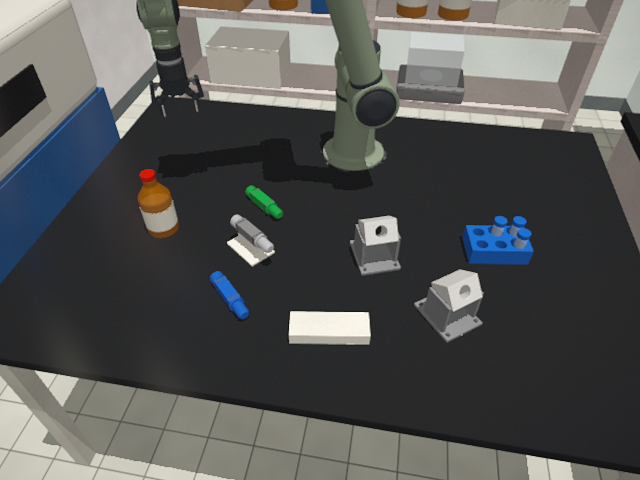

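View pics/top0.png

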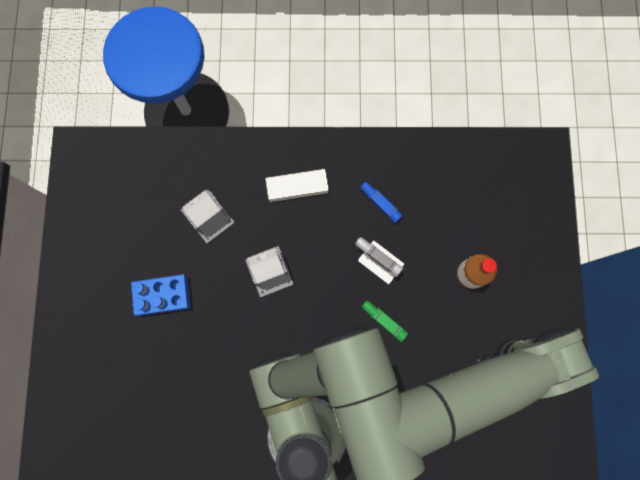

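```bash
cat > h.py <<'E'
import numpy as np, cv2
from station import bot, imaging
def cloud(p):
    """world points (480x640x3), validity mask, camera centre, world rays"""
    d=p["range_z"]; f=240/np.tan(np.radians(p["vertical_fov"]/2))
    v,u=np.mgrid[:480,:640]
    r=np.dstack([(u-p["cx"])/f,(v-p["cy"])/f,np.ones_like(d)])
    C=-p["R"].T@p["t"]; rays=r@p["R"]
    return C+rays*d[...,None], d>0, C, rays
def proj(p,X):
    f=240/np.tan(np.radians(p["vertical_fov"]/2)); c=p["R"]@np.asarray(X)+p["t"]
    return np.array([f*c[0]/c[2]+p["cx"],f*c[1]/c[2]+p["cy"]])
def mask_near(t,p,xy,r=0.08):
    W,ok,_,_=cloud(p)
    for d in imaging.silhouettes(t,p):
        m=d["region"]&ok
        if m.any() and np.hypot(*(np.median(W[m],0)[:2]-xy))<r: return m
def pocket(p,xy):
    W,ok,C,rays=cloud(p); m=mask_near("pocket",p,xy)
    if m is None: return print("no pocket")
    az0=0; best=None; P=W[m&(W[...,2]>.06)]
    for az in np.radians(np.arange(-32,32,1)):
        n=np.array([np.cos(az)*.81915,np.sin(az)*.81915,.57358]); s=P@n
        h,e=np.histogram(s,bins=np.arange(s.min(),s.max()+.002,.002))
        if best is None or h.max()>best[0]: best=(h.max(),n,e[h.argmax()]+.001)
    _,n,c=best
    for tol in (.006,.004,.003):
        Q=P[abs(P@n-c)<tol]; q=Q.mean(0); n=np.linalg.svd(Q-q,full_matrices=False)[2][2]; n*=np.sign(n[0]); c=q@n
    print("normal",n.round(3),"elev",np.degrees(np.arcsin(n[2])).round(2),"az",np.degrees(np.arctan2(n[1],n[0])).round(2),"rms",np.std(Q@n-c).round(4),len(Q))
    y=np.cross([0,0,1],n); y/=np.linalg.norm(y); x=np.cross(y,n)
    k=(c-C@n)/(rays@n); I=C+rays*k[...,None]           # ray hits on the face plane
    a,b=(Q-q)@x,(Q-q)@y
    A,B=(I-q)@x,(I-q)@y
    print("face extent x",np.percentile(a,[1,99]).round(4),"y",np.percentile(b,[1,99]).round(4))
    hole=(ok&((C-W)@n+c-C@n>.004)&(abs(A)<.027)&(abs(B)<.035)).astype(np.uint8)
    nn,lab,st,_=cv2.connectedComponentsWithStats(hole)
    if nn<2: return
    pts=np.argwhere(lab==1+st[1:,4].argmax()); pts=np.c_[A[tuple(pts.T)],B[tuple(pts.T)]].astype(np.float32)
    (u,v),r=cv2.minEnclosingCircle(pts); o=q+u*x+v*y
    print("mouth",o.round(4),"diam",round(2*r,4),"ext",np.ptp(pts,0).round(4), "ctr of ext",(q+((pts.max(0)+pts.min(0))/2)@np.array([x,y])).round(4))
    return o,n
def gauge(p,xy):
    W,ok,_,_=cloud(p); m=mask_near("gauge",p,xy)
    if m is None: return print("no gauge")
    P=W[m]; P=P[P[:,2]>.055]; print("n",len(P),"z98",np.percentile(P[:,2],98).round(4))
    T=P[P[:,2]>.078]                                     # handle top: flat
    (c,s,a)=cv2.minAreaRect(P[:,:2].astype(np.float32)); print("rect all",np.round(c,4),np.round(s,4),round(a,1))
    (c,s,a)=cv2.minAreaRect(T[:,:2].astype(np.float32)); print("rect top",np.round(c,4),np.round(s,4),round(a,1))
    D=P[:,:2]-P[:,:2].mean(0); v=np.linalg.svd(D,full_matrices=False)[2][0]; print("axis deg",np.degrees(np.arctan2(v[1],v[0])).round(2))
    s=(P[:,:2]-c)@v; w=(P[:,:2]-c)@[-v[1],v[0]]
    for lo in np.arange(-.1,.1,.01):
        k=(s>lo)&(s<lo+.01)
        if k.sum()>4: print(lo.round(3),k.sum(),"w",np.percentile(w[k],[2,98]).round(4),"zmax",np.percentile(P[k,2],95).round(4))
E
python3 - <<'E'
from h import *
for n in("scene","top"):
    p=imaging.grab_frame(n); print("==",n); pocket(p,np.array([.5,.12])); gauge(p,np.array([.535,-.215]))
    if n=="scene":
        f=p["frame"][:,:,::-1]; a=cv2.resize(f[195:275,205:295],None,fx=6.6,fy=6.6,interpolation=2)[:528,:400]
        b=cv2.resize(f[205:285,340:410],None,fx=5.7,fy=6.6,interpolation=2)[:528,:399]; cv2.imwrite("pics/crop1.png",np.hstack([a,b]))
E
```

```text
== scene
normal [0.758 0.3   0.58 ] elev 35.42 az 21.58 rms 0.0016 478
face extent x [-0.0277  0.0301] y [-0.0409  0.0439]
mouth [0.5196 0.1322 0.1223] diam 0.0348 ext [0.0306 0.0297] ctr of ext [0.5198 0.1314 0.1225]
n 663 z98 0.087
rect all [ 0.5359 -0.2127] [0.1586 0.0396] 54.6
rect top [ 0.5346 -0.2131] [0.1571 0.034 ] 51.3
axis deg 53.52
-0.08 21 w [-0.0141  0.0109] zmax 0.086
-0.07 35 w [-0.0157  0.0124] zmax 0.0865
-0.06 31 w [-0.0148  0.0132] zmax 0.0867
-0.05 45 w [-0.015  0.016] zmax 0.0863
-0.04 42 w [-0.0151  0.0152] zmax 0.0858
-0.03 41 w [-0.0152  0.0156] zmax 0.0857
-0.02 49 w [-0.016   0.0165] zmax 0.0854
-0.01 38 w [-0.0146  0.0148] zmax 0.085
-0.0 44 w [-0.0159  0.0141] zmax 0.0857
0.01 44 w [-0.0162  0.0153] zmax 0.0857
0.02 40 w [-0.0164  0.0132] zmax 0.0851
0.03 64 w [-0.0188  0.0157] zmax 0.0882
0.04 35 w [-0.0143  0.0131] zmax 0.0836
0.05 34 w [-0.0153  0.0098] zmax 0.0839
0.06 34 w [-0.0143  0.0103] zmax 0.0823
0.07 63 w [-0.0154  0.0102] zmax 0.0821
== top
normal [0.758 0.304 0.578] elev 35.29 az 21.87 rms 0.0014 225
face extent x [-0.0302  0.0355] y [-0.0408
[... 180 characters left out ...]
 0.5306 -0.2135] [0.1532 0.0331] 51.6
axis deg -127.6
-0.08 27 w [-0.0127  0.0098] zmax 0.0839
-0.07 30 w [-0.0133  0.0124] zmax 0.0867
-0.06 33 w [-0.0145  0.0116] zmax 0.086
-0.05 31 w [-0.0133  0.0133] zmax 0.0875
-0.04 41 w [-0.0162  0.0149] zmax 0.0912
-0.03 40 w [-0.016   0.0137] zmax 0.0894
-0.02 41 w [-0.0161  0.015 ] zmax 0.0888
-0.01 41 w [-0.0165  0.0159] zmax 0.0899
-0.0 38 w [-0.0154  0.0139] zmax 0.0872
0.01 38 w [-0.0152  0.016 ] zmax 0.0909
0.02 39 w [-0.0158  0.0133] zmax 0.0879
0.03 37 w [-0.0153  0.0129] zmax 0.0888
0.04 40 w [-0.0153  0.0147] zmax 0.0874
0.05 39 w [-0.0161  0.0154] zmax 0.0902
0.06 40 w [-0.0156  0.0156] zmax 0.0907
0.07 27 w [-0.0163  0.0132] zmax 0.0864
```

View pics/crop1.png

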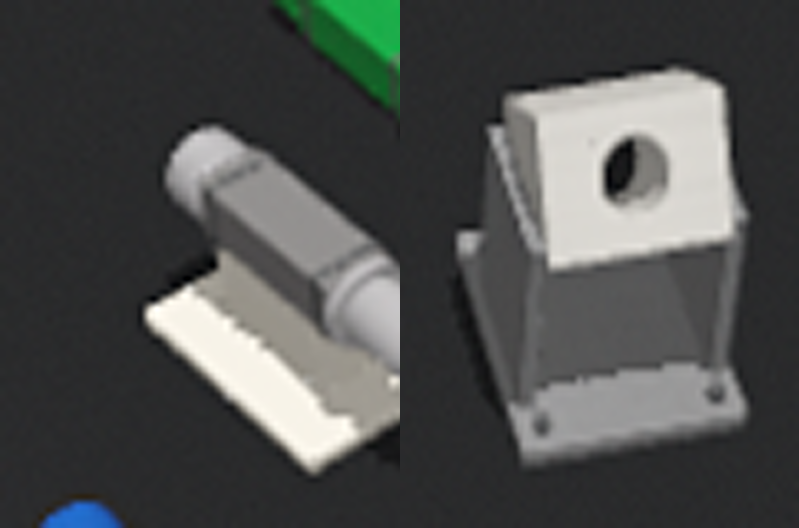

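```bash
cat >> h.py <<'E'
from scipy.spatial.transform import Rotation as Ro
def frame(z,x):
    z=np.array(z,float)/np.linalg.norm(z); x=np.array(x,float); x-=z*(x@z); x/=np.linalg.norm(x)
    return np.c_[x,np.cross(z,x),z]
def cur():
    try: d=np.load("cmd.npz"); return d["R"],d["p"]
    except FileNotFoundError: o=bot.get_obs(); return o["ee_rot"],o["position"]
def plan(R,p,base=None):
    """row from base (default: last commanded pose) to the target"""
    Rc,pc=base or cur(); rv=Ro.from_matrix(Rc.T@R).as_rotvec().round(4); s=(Rc.T@(np.array(p)-pc)).round(4)
    print("row"," ".join(f"{v:g}" for v in np.r_[rv,s]),"| deg",np.degrees(np.linalg.norm(rv)).round(1),"mm",(np.linalg.norm(s)*1e3).round(1))
    return Rc@Ro.from_rotvec(rv).as_matrix(),pc+Rc@s
def commit(R,p): np.savez("cmd.npz",R=R,p=p)
def st():
    o=bot.get_obs(); Rc,pc=cur()
    print("t",round(o["time"],2),"q",o["joint_positions"].round(1),"pos",o["position"].round(4),"err_mm",((o["position"]-pc)*1e3).round(1),
      "rot",np.degrees(Ro.from_matrix(Rc.T@o["ee_rot"]).as_rotvec()).round(2),"F",o["wrist_force"].round(1),"M",o["moment"].round(2),"w",round(o["width"],4),"ff",round(o["finger_force"],1))
    return o
E
python3 - <<'E'
from h import *
a=np.radians(52.5)
commit(*plan(frame([0,0,-1],[np.cos(a),np.sin(a),0]),[.523,-.226,.22]))
E
```

```text
row -0 -0 -0.4555 0.368 -0.115 -0.0211 | deg 26.1 mm 386.1
```

Call:
carry_out(commands="0 0 -0.0569 0.046 -0.0144 -0.0026 100; 0 0 -0.1139 0.092 -0.0287 -0.0053 100; 0 0 -0.1708 0.138 -0.0431 -0.0079 100; 0 0 -0.2278 0.184 -0.0575 -0.0105 100; 0 0 -0.2847 0.23 -0.0719 -0.0132 100; 0 0 -0.3416 0.276 -0.0862 -0.0158 100; 0 0 -0.3986 0.322 -0.1006 -0.0185 100; 0 0 -0.4555 0.368 -0.115 -0.0211 100")

```text
time: 2.1
position: [0.5244, -0.2245, 0.2203]
ee_rot: [[0.607, 0.795, 0.0], [0.795, -0.607, -0.0], [-0.0, 0.001, -1.0]]
wrist_force: [0.5, -1.6, -0.3]
width: 0.0856
finger_force: 0.0
```

Run:
```python
from h import *
st()
for i in range(2):
    p=imaging.grab_frame("wrist"); 
st()
cv2.imwrite("pics/w1.png",p["frame"][:,:,::-1]); gauge(p,np.array([.533,-.213]))
```

```text
t 2.1 q [-30.6  20.1  -5.8  64.1  -0.   96.8] pos [ 0.5244 -0.2245  0.2203] err_mm [1.3 1.5 0.3] rot [-0.03 -0.   -0.14] F [ 0.5 -1.6 -0.3] M [-0.03 -0.02  0.02] w 0.0856 ff 0.0
t 2.2 q [-30.3  20.2  -5.7  64.    0.1  96.7] pos [ 0.5267 -0.2219  0.2203] err_mm [3.7 4.1 0.3] rot [-0.08  0.12 -0.46] F [-0.1 -0.7 -0.8] M [-0.    0.01  0.04] w 0.0853 ff 0.0
n 7309 z98 0.0844
rect all [ 0.5314 -0.2126] [0.158  0.0395] 52.1
rect top [ 0.531  -0.2134] [0.1564 0.0327] 52.8
axis deg -127.33
-0.08 475 w [-0.0134  0.0133] zmax 0.0807
-0.07 481 w [-0.0143  0.0142] zmax 0.0811
-0.06 499 w [-0.0143  0.0144] zmax 0.081
-0.05 515 w [-0.0157  0.0147] zmax 0.0812
-0.04 576 w [-0.0183  0.0188] zmax 0.0857
-0.03 499 w [-0.0155  0.0155] zmax 0.0831
-0.02 496 w [-0.0157  0.0156] zmax 0.0828
-0.01 480 w [-0.0153  0.0159] zmax 0.0829
-0.0 462 w [-0.0159  0.0152] zmax 0.083
0.01 444 w [-0.0151  0.0155] zmax 0.0829
0.02 434 w [-0.0151  0.0157] zmax 0.0829
0.03 415 w [-0.0152  0.0151] zmax 0.083
0.04 422 w [-0.0153  0.0153] zmax 0.0831
0.05 399 w [-0.0158  0.0159] zmax 0.0837
0.06 412 w [-0.0168  0.0167] zmax 0.0842
0.07 300 w [-0.0168  0.0164] zmax 0.0837
```

View pics/w1.png

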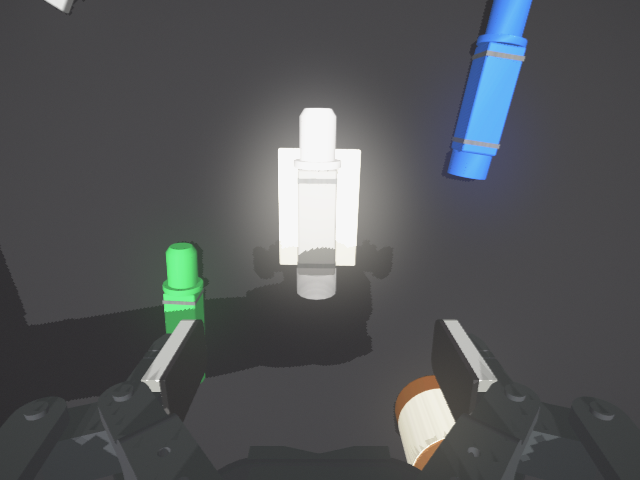

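Run:
```python
from h import *
R,p=cur()
commit(*plan(R,[.5208,-.2267,.048]))
```

```text
row 0 0 0 -0.0019 -0.0014 0.172 | deg 0.0 mm 172.0
```

Call:
carry_out(commands="0 0 0 -0.0019 -0.0014 0.02 100; 0 0 0 -0.0019 -0.0014 0.05 100; 0 0 0 -0.0019 -0.0014 0.085 100; 0 0 0 -0.0019 -0.0014 0.115 100; 0 0 0 -0.0019 -0.0014 0.14 100; 0 0 0 -0.0019 -0.0014 0.158 100; 0 0 0 -0.0019 -0.0014 0.168 100; 0 0 0 -0.0019 -0.0014 0.172 100")

```text
time: 3.05
position: [0.5196, -0.2272, 0.0471]
ee_rot: [[0.61, 0.792, -0.002], [0.792, -0.61, 0.001], [-0.0, -0.002, -1.0]]
wrist_force: [0.2, -0.1, 0.2]
width: 0.0855
finger_force: 0.0
```

Call:
carry_out(commands="0 0 0 0 0 0 100; 0 0 0 0 0 0 100; 0 0 0 0 0 0 60; 0 0 0 0 0 0 45; 0 0 0 0 0 0 35; 0 0 0 0 0 0 20; 0 0 0 0 0 0 10; 0 0 0 0 0 0 0")

```text
time: 3.85
position: [0.5255, -0.2298, 0.0523]
ee_rot: [[0.609, 0.793, 0.009], [0.793, -0.609, -0.006], [0.001, 0.011, -1.0]]
wrist_force: [3.8, -3.6, 28.8]
width: 0.0065
finger_force: 45.0
```

Run:
```python
from h import *
st(); p=imaging.grab_frame("wrist"); cv2.imwrite("pics/w2.png",p["frame"][:,:,::-1])
```

```text
t 3.85 q [-31.   28.5 -19.4  41.5  -0.   96.5] pos [ 0.5255 -0.2298  0.0523] err_mm [ 4.7 -3.1  4.3] rot [-0.63  0.03  0.  ] F [ 3.8 -3.6 28.8] M [-0.84 -1.04 -0.05] w 0.0065 ff 45.0
```

View pics/w2.png

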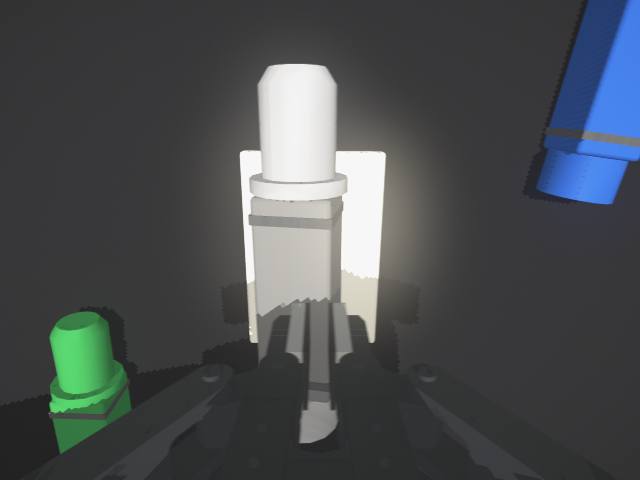

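Run:
```python
from h import *
p=imaging.grab_frame("scene"); f=p["frame"][:,:,::-1]
a=cv2.resize(f[160:280,170:330],None,fx=5,fy=5,interpolation=2); cv2.imwrite("pics/s2.png",a)
p=imaging.grab_frame("wrist"); W,ok,C,_=cloud(p); print("cam",C.round(3))
for v in range(60,460,20):
    print(v,[tuple(W[v,u].round(3).tolist()) if ok[v,u] else None for u in (270,298,325,350)])
```

```text
cam [ 0.573 -0.165  0.227]
60 [(0.571, -0.13, -0.0), (0.583, -0.139, -0.001), (0.594, -0.147, 0.0), (0.605, -0.155, -0.001)]
80 [(0.568, -0.147, 0.079), (0.575, -0.153, 0.082), None, (0.599, -0.163, -0.001)]
100 [(0.564, -0.152, 0.08), (0.571, -0.158, 0.081), (0.579, -0.164, 0.075), (0.593, -0.171, -0.001)]
120 [(0.559, -0.157, 0.079), (0.567, -0.163, 0.08), (0.575, -0.169, 0.074), (0.587, -0.18, -0.0)]
140 [(0.555, -0.162, 0.079), (0.563, -0.169, 0.081), (0.571, -0.175, 0.074), (0.581, -0.188, -0.0)]
160 [(0.55, -0.168, 0.079), (0.559, -0.174, 0.08), (0.566, -0.181, 0.074), (0.574, -0.196, 0.008)]
180 [(0.545, -0.174, 0.078), (0.554, -0.18, 0.08), (0.562, -0.186, 0.078), (0.568, -0.205, 0.008)]
200 [(0.541, -0.179, 0.081), (0.55, -0.186, 0.081), (0.558, -0.192, 0.082), (0.561, -0.214, 0.007)]
220 [(0.536, -0.185, 0.081), (0.545, -0.192, 0.082), (0.553, -0.197, 0.084), (0.554, -0.223, 0.009)]
240 [(0.531, -0.191, 0.081), (0.54, -0.198, 0.083), (0.548, -0.204, 0.082), (0.547, -0.233, 0.008)]
260 [(0.526, -0.198, 0.081), (0.535, -0.204, 0.083), (0.543, -0.21, 0.083), (0.54, -0.243, 0.0
[... 197 characters left out ...]
 0.008)]
320 [(0.509, -0.218, 0.082), (0.523, -0.22, 0.094), (0.534, -0.223, 0.102), (0.539, -0.232, 0.095)]
340 [(0.503, -0.225, 0.082), (0.524, -0.22, 0.109), (0.533, -0.223, 0.114), (0.538, -0.23, 0.11)]
360 [(0.497, -0.232, 0.083), (0.528, -0.215, 0.13), (0.531, -0.225, 0.122), (0.54, -0.225, 0.13)]
380 [(0.521, -0.213, 0.136), (0.527, -0.217, 0.136), (0.531, -0.225, 0.131), (0.539, -0.225, 0.137)]
400 [(0.526, -0.209, 0.15), (0.53, -0.214, 0.149), (0.527, -0.23, 0.131), (0.541, -0.22, 0.152)]
420 [(0.526, -0.21, 0.156), (0.531, -0.214, 0.156), (0.522, -0.236, 0.131), (0.54, -0.221, 0.157)]
440 [(0.528, -0.209, 0.163), (0.528, -0.217, 0.157), (0.443, -0.346, 0.001), (0.54, -0.22, 0.163)]
```

View pics/s2.png

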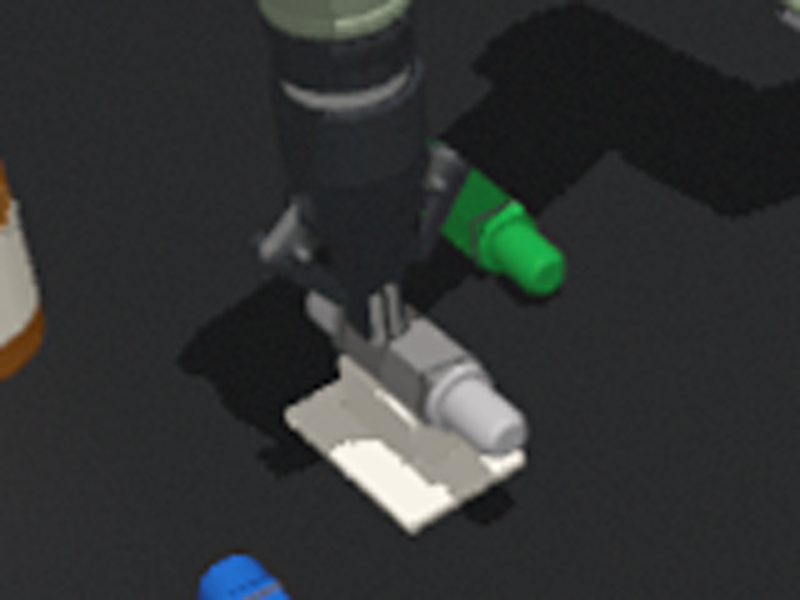

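Call:
carry_out(commands="0 0 0 0 0 -0.005 0; 0 0 0 0 0 -0.012 0; 0 0 0 0 0 -0.025 0; 0 0 0 0 0 -0.045 0; 0 0 0 0 0 -0.06 0; 0 0 0 0 0 -0.06 0")

```text
time: 4.6
position: [0.5223, -0.2275, 0.1106]
ee_rot: [[0.609, 0.793, 0.004], [0.793, -0.609, -0.002], [0.001, 0.004, -1.0]]
wrist_force: [-0.6, -0.0, -1.0]
width: 0.0
finger_force: 0.0
```

Run:
```python
from h import *
R,p=cur(); commit(R,p-R[:,2]*.06)
o=st(); p=imaging.grab_frame("wrist"); W,ok,C,_=cloud(p); T=(W-o["position"])@o["ee_rot"]
gauge(p,np.array([.533,-.213]))
n=ok&(abs(T[...,2])<.1)&(W[...,2]>.1)
print("cam in tool",((C-o["position"])@o["ee_rot"]).round(4))
for v in range(240,470,10):
    k=n[v]; 
    if k.any(): i=T[v][k][:,2].argmax(); print(v,"max tool z",T[v][k][i].round(4))
cv2.imwrite("pics/w3.png",p["frame"][:,:,::-1])
```

```text
t 4.6 q [-31.   24.7 -15.7  49.3   0.   96.5] pos [ 0.5223 -0.2275  0.1106] err_mm [ 1.5 -0.9  2.7] rot [-0.24  0.03 -0.  ] F [-0.6 -0.  -1. ] M [ 0.    0.01 -0.02] w 0.0 ff 0.0
n 13242 z98 0.0846
rect all [ 0.537 -0.202] [0.1356 0.0394] 54.3
rect top [ 0.5382 -0.1997] [0.1273 0.0324] 52.6
axis deg -128.19
-0.07 490 w [-0.0123  0.0115] zmax 0.0793
-0.06 1211 w [-0.0144  0.0133] zmax 0.081
-0.05 1155 w [-0.0141  0.0135] zmax 0.081
-0.04 1109 w [-0.0142  0.0133] zmax 0.0811
-0.03 1392 w [-0.0183  0.0177] zmax 0.0856
-0.02 1171 w [-0.0157  0.0154] zmax 0.0836
-0.01 1140 w [-0.0154  0.0152] zmax 0.0829
-0.0 1076 w [-0.015   0.0153] zmax 0.0828
0.01 1035 w [-0.0152  0.0152] zmax 0.0828
0.02 993 w [-0.0148  0.0156] zmax 0.0828
0.03 953 w [-0.015   0.0153] zmax 0.0828
0.04 893 w [-0.0145  0.0156] zmax 0.0827
0.05 551 w [-0.0152  0.0164] zmax 0.0829
0.06 72 w [-0.0153  0.0165] zmax 0.083
cam in tool [ 0.0803 -0.0003 -0.1748]
310 max tool z [ 0.0099  0.002  -0.0411]
320 max tool z [ 0.0057  0.007  -0.0411]
330 max tool z [ 0.0057 -0.009  -0.0485]
340 max tool z [ 0.0057  0.0133 -0.0551]
350 max tool z [ 0.0058 -0.0129 -0.0615]
360 max tool z [ 0.0069  0.001  -0.0685]
370 max tool z [ 0.0036  0.001  -0.0691]
380 max tool z [-0.      0.0007 -0.0693]
390 max tool z [-0.0041 -0.0012 -0.069 ]
400 max tool z [-0.0084  0.0007 -0.0685]
410 max tool z [-0.0125 -0.0016 -0.0683]
420 max tool z [-0.0073 -0.0023 -0.0785]
430 max tool z [-0.0125 -0.0024 -0.077 ]
440 max tool z [-0.0106 -0.0029 -0.0829]
450 max tool z [-0.0127  0.0024 -0.0845]
460 max tool z [-0.0101  0.0245 -0.0904]
```

View pics/w3.png

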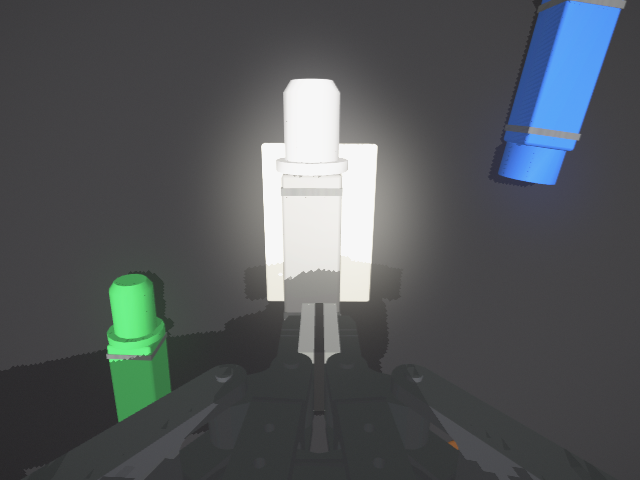

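Call:
carry_out(commands="0 0 0 0 0 -0.03 100; 0 0 0 0 0 -0.06 100; 0 0 0 0 0 -0.06 100; 0 0 0 0 0 -0.06 100; 0 0 0 0 0 -0.06 100; 0 0 0 0 0 -0.06 100; 0 0 0 0 0 -0.06 100; 0 0 0 0 0 -0.06 100")

```text
time: 5.5
position: [0.5204, -0.2265, 0.1673]
ee_rot: [[0.609, 0.793, -0.001], [0.793, -0.609, 0.001], [-0.0, -0.001, -1.0]]
wrist_force: [0.1, -0.4, -0.4]
width: 0.0855
finger_force: 0.0
```

Run:
```python
from h import *
R,p=cur(); commit(R,p-R[:,2]*.06); print(bot.grip_point_offset,[a for a in dir(bot) if a[0]!='_'])
o=st(); p=imaging.grab_frame("wrist"); W,ok,C,_=cloud(p); T=(W-o["position"])@o["ee_rot"]
gauge(p,np.array([.533,-.213]))
n=ok&(W[...,2]>.12); Q=T[n]; print("cam in tool",((C-o["position"])@o["ee_rot"]).round(4),"maxz",np.percentile(Q[:,2],[99,99.9,100]).round(4))
e=Q[Q[:,2]>Q[:,2].max()-.01]; print("tips y",np.sort(e[:,1])[[0,-1]], e[:,0].min(),e[:,0].max())
k=ok&(W[...,2]>.004)&(W[...,2]<.013)&(np.hypot(W[...,0]-.526,W[...,1]+.22)<.09); print("rest plate",cv2.minAreaRect(W[k][:,:2].astype(np.float32)))
```

```text
0.0187 ['PlanningError', 'get_obs', 'grip_point_offset', 'job_done']
t 5.5 q [-31.   21.9 -11.2  57.    0.   96.5] pos [ 0.5204 -0.2265  0.1673] err_mm [-0.3  0.2 -0.7] rot [ 0.07 -0.01  0.  ] F [ 0.1 -0.4 -0.4] M [-0.01  0.04 -0.  ] w 0.0855 ff 0.0
n 10422 z98 0.0845
rect all [ 0.5296 -0.2112] [0.1584 0.0387] 52.4
rect top [ 0.5293 -0.2111] [0.1581 0.032 ] 52.3
axis deg -127.62
-0.08 634 w [-0.0131  0.0133] zmax 0.0807
-0.07 749 w [-0.0139  0.014 ] zmax 0.081
-0.06 684 w [-0.0132  0.0142] zmax 0.0811
-0.05 685 w [-0.0136  0.0139] zmax 0.081
-0.04 890 w [-0.0181  0.0184] zmax 0.0857
-0.03 727 w [-0.0149  0.0153] zmax 0.083
-0.02 712 w [-0.0152  0.0152] zmax 0.0829
-0.01 690 w [-0.0151  0.0149] zmax 0.0829
-0.0 665 w [-0.0156  0.0155] zmax 0.0829
0.01 645 w [-0.0152  0.0157] zmax 0.0829
0.02 615 w [-0.0152  0.0152] zmax 0.0828
0.03 595 w [-0.0155  0.0153] zmax 0.0828
0.04 586 w [-0.0157  0.0156] zmax 0.083
0.05 541 w [-0.0157  0.0159] zmax 0.0836
0.06 570 w [-0.0159  0.0165] zmax 0.084
0.07 434 w [-0.0151  0.0166] zmax 0.084
cam in tool [ 0.0803 -0.0003 -0.1748] maxz [-0.0503 -0.0458 -0.0446]
tips y [-0.05575392  0.0549916 ] -0.011986337242906488 0.011395504030065558
rest plate ((0.5225619077682495, -0.22642475366592407), (0.12019617855548859, 0.08014337718486786), 52.15979766845703)
```

Run:
```python
from h import *
a=np.radians(52.3)
commit(*plan(frame([0,0,-1],[np.cos(a),np.sin(a),0]),[.5191,-.2247,.013]))
```

```text
row -0 -0 0.0035 0.0005 -0.0025 0.155 | deg 0.2 mm 155.0
```

Call:
carry_out(commands="0 0 0.0035 0.0005 -0.0025 0.015 100; 0 0 0.0035 0.0005 -0.0025 0.045 100; 0 0 0.0035 0.0005 -0.0025 0.08 100; 0 0 0.0035 0.0005 -0.0025 0.11 100; 0 0 0.0035 0.0005 -0.0025 0.132 100; 0 0 0.0035 0.0005 -0.0025 0.146 100; 0 0 0.0035 0.0005 -0.0025 0.153 100; 0 0 0.0035 0.0005 -0.0025 0.155 100")

```text
time: 6.4
position: [0.5187, -0.2245, 0.0123]
ee_rot: [[0.612, 0.791, -0.001], [0.791, -0.612, 0.001], [-0.0, -0.001, -1.0]]
wrist_force: [0.7, 0.3, -0.5]
width: 0.0854
finger_force: 0.0
```

Call:
carry_out(commands="0 0 0 0 0 0 100; 0 0 0 0 0 0 60; 0 0 0 0 0 0 45; 0 0 0 0 0 0 30; 0 0 0 0 0 0 20; 0 0 0 0 0 0 20; 0 0 0 0 0 0 20")

```text
time: 7.1
position: [0.5212, -0.2262, 0.0141]
ee_rot: [[0.612, 0.791, 0.004], [0.791, -0.612, -0.003], [0.0, 0.004, -1.0]]
wrist_force: [4.3, -3.2, 1.8]
width: 0.0317
finger_force: 62.5
```

Run:
```python
from h import *
st()
```

```text
t 7.1 q [-30.9  31.1 -21.8  36.9  -0.   96.8] pos [ 0.5212 -0.2262  0.0141] err_mm [ 2.1 -1.5  1.1] rot [-0.26  0.02  0.01] F [ 4.3 -3.2  1.8] M [-0.68 -0.83 -0.01] w 0.0317 ff 62.5
```

```bash
cat >> h.py <<'E'
def path(wps,pct,n=8,ease=True):
    """wps: list of (R,p). One call per waypoint with n rows; slow first/last."""
    for i,(R,p) in enumerate(wps):
        Rc,pc=cur(); rv=Ro.from_matrix(Rc.T@R).as_rotvec(); s=Rc.T@(np.array(p)-pc)
        a=np.linspace(1/n,1,n)
        if ease: a=3*a**2-2*a**3 if len(wps)==1 else a
        rows=[[f"{v:.4g}" if abs(v)>5e-5 else "0" for v in np.r_[rv*k,s*k].round(4)]+[str(pct)] for k in a]
        print("; ".join(" ".join(r) for r in rows)); print("   deg",np.degrees(np.linalg.norm(rv)).round(1),"mm",(1e3*np.linalg.norm(s)).round(1))
        f=np.array(rows[-1][:6],float); commit(Rc@Ro.from_rotvec(f[:3]).as_matrix(),pc+Rc@f[3:])
def tool(az,tilt,x_az):
    """tool pointing down, tilted outward by tilt deg towards azimuth az; tool x near azimuth x_az"""
    t,a,x=np.radians([tilt,az,x_az])
    return frame([np.sin(t)*np.cos(a),np.sin(t)*np.sin(a),-np.cos(t)],[np.cos(x)*np.cos(t),np.sin(x)*np.cos(t),np.sin(t)*np.cos(x-a)])
AZ=21.7
def geo(az=AZ,el=35):
    a,e=np.radians([az,el]); n=np.array([np.cos(a)*np.cos(e),np.sin(a)*np.cos(e),np.sin(e)])
    return n,np.array([np.cos(a)*np.sin(e),np.sin(a)*np.sin(e),-np.cos(e)])
E
python3 - <<'E'
from h import *
R,p=cur()
n,zt=geo(); M=np.array([.519,.1318,.120]); pre=M+n*(.131+.005+.03)+.048*zt; print("pre",pre)
path([(R,p+[0,0,.1]),(tool(0,0,112),[.54,-.14,.22]),(tool(21.7,12,157),[.62,.03,.26]),(frame(zt,-n),pre)],20)
E
```

```text
pre [0.67092331 0.19225763 0.17589439]
0 0 0 0 0 -0.0125 20; 0 0 0 0 0 -0.025 20; 0 0 0 0 0 -0.0375 20; 0 0 0 0 0 -0.05 20; 0 0 0 0 0 -0.0625 20; 0 0 0 0 0 -0.075 20; 0 0 0 0 0 -0.0875 20; 0 0 0 0 0 -0.1 20
   deg 0.0 mm 100.0
0 0 -0.1302 0.01 -0.0044 -0.0134 20; 0 0 -0.2605 0.02 -0.0088 -0.0268 20; 0 0 -0.3907 0.0299 -0.0132 -0.0401 20; 0 0 -0.521 0.0399 -0.0176 -0.0535 20; 0 0 -0.6512 0.0499 -0.0221 -0.0669 20; 0 0 -0.7815 0.0599 -0.0265 -0.0803 20; 0 0 -0.9117 0.0698 -0.0309 -0.0936 20; 0 0 -1.042 0.0798 -0.0353 -0.107 20
   deg 59.7 mm 138.1
-0.0247 -0.0106 -0.0992 0.016 0.0172 -0.005 20; -0.0494 -0.0211 -0.1984 0.0319 0.0345 -0.01 20; -0.0742 -0.0317 -0.2975 0.0479 0.0517 -0.015 20; -0.0989 -0.0422 -0.3967 0.0638 0.0689 -0.02 20; -0.1236 -0.0528 -0.4959 0.0798 0.0862 -0.025 20; -0.1483 -0.0634 -0.5951 0.0957 0.1034 -0.03 20; -0.1731 -0.0739 -0.6943 0.1117 0.1206 -0.035 20; -0.1978 -0.0845 -0.7935 0.1276 0.1379 -0.04 20
   deg 47.1 mm 192.1
-0.0193 -0.0477 -0.0948 0.0036 0.0195 0.0131 20; -0.0386 -0.0953 -0.1896 0.0072 0.0389 0.0261 20; -0.0579 -0.143 -0.2844 0.0109 0.0584 0.0392 20; -0.0772 -0.1907 -0.3793 0.0145 0.0778 0.0523 20; -0.0965 -0.2383 -0.4741 0.0181 0.0973 0.0653 20; -0.1157 -0.286 -0.5689 0.0217 0.1167 0.0784 20; -0.135 -0.3336 -0.6637 0.0253 0.1362 0.0915 20; -0.1543 -0.3813 -0.7585 0.0289 0.1557 0.1046 20
   deg 49.4 mm 189.7
```

Call:
carry_out(commands="0 0 0 0 0 -0.01 20; 0 0 0 0 0 -0.02 20; 0 0 0 0 0 -0.035 20; 0 0 0 0 0 -0.05 20; 0 0 0 0 0 -0.065 20; 0 0 0 0 0 -0.08 20; 0 0 0 0 0 -0.09 20; 0 0 0 0 0 -0.1 20")

```text
time: 7.9
position: [0.518, -0.224, 0.113]
ee_rot: [[0.611, 0.791, -0.002], [0.791, -0.611, 0.001], [-0.0, -0.002, -1.0]]
wrist_force: [0.8, -0.1, -4.6]
width: 0.0315
finger_force: 63.9
```

Call:
carry_out(commands="0 0 -0.1302 0.01 -0.0044 -0.0134 20; 0 0 -0.2605 0.02 -0.0088 -0.0268 20; 0 0 -0.3907 0.0299 -0.0132 -0.0401 20; 0 0 -0.521 0.0399 -0.0176 -0.0535 20; 0 0 -0.6512 0.0499 -0.0221 -0.0669 20; 0 0 -0.7815 0.0599 -0.0265 -0.0803 20; 0 0 -0.9117 0.0698 -0.0309 -0.0936 20; 0 0 -1.042 0.0798 -0.0353 -0.107 20")

```text
time: 8.7
position: [0.5391, -0.1391, 0.22]
ee_rot: [[-0.38, 0.925, -0.002], [0.925, 0.38, 0.001], [0.002, -0.002, -1.0]]
wrist_force: [0.1, -0.1, -3.8]
width: 0.0316
finger_force: 63.8
```

Call:
carry_out(commands="-0.0247 -0.0106 -0.0992 0.016 0.0172 -0.005 20; -0.0494 -0.0211 -0.1984 0.0319 0.0345 -0.01 20; -0.0742 -0.0317 -0.2975 0.0479 0.0517 -0.015 20; -0.0989 -0.0422 -0.3967 0.0638 0.0689 -0.02 20; -0.1236 -0.0528 -0.4959 0.0798 0.0862 -0.025 20; -0.1483 -0.0634 -0.5951 0.0957 0.1034 -0.03 20; -0.1731 -0.0739 -0.6943 0.1117 0.1206 -0.035 20; -0.1978 -0.0845 -0.7935 0.1276 0.1379 -0.04 20")

```text
time: 9.5
position: [0.6189, 0.0311, 0.2593]
ee_rot: [[-0.912, 0.363, 0.191], [0.382, 0.921, 0.078], [-0.148, 0.144, -0.978]]
wrist_force: [-0.0, -0.1, -4.8]
width: 0.0315
finger_force: 63.8
```

Call:
carry_out(commands="-0.0193 -0.0477 -0.0948 0.0036 0.0195 0.0131 20; -0.0386 -0.0953 -0.1896 0.0072 0.0389 0.0261 20; -0.0579 -0.143 -0.2844 0.0109 0.0584 0.0392 20; -0.0772 -0.1907 -0.3793 0.0145 0.0778 0.0523 20; -0.0965 -0.2383 -0.4741 0.0181 0.0973 0.0653 20; -0.1157 -0.286 -0.5689 0.0217 0.1167 0.0784 20; -0.135 -0.3336 -0.6637 0.0253 0.1362 0.0915 20; -0.1543 -0.3813 -0.7585 0.0289 0.1557 0.1046 20")

```text
time: 10.3
position: [0.669, 0.1931, 0.1741]
ee_rot: [[-0.761, -0.373, 0.531], [-0.307, 0.928, 0.213], [-0.572, -0.001, -0.82]]
wrist_force: [0.6, 0.3, -4.4]
width: 0.0312
finger_force: 63.9
```

Run:
```python
from h import *
p=imaging.grab_frame("wrist"); o=st(); 
p=imaging.grab_frame("wrist"); o=st(); W,ok,C,_=cloud(p); print("cam in tool",((C-o["position"])@o["ee_rot"]).round(4))
pocket(p,np.array([.5,.12])); cv2.imwrite("pics/w4.png",p["frame"][:,:,::-1])
```

```text
t 10.35 q [  5.7  13.7 -35.7   6.9   9.4 -13.7] pos [0.6669 0.1951 0.1706] err_mm [-4.1  2.8 -5.3] rot [-0.34  0.23 -0.39] F [-1.6  1.8 -7.1] M [-0.32  1.24  0.2 ] w 0.0316 ff 63.7
t 10.4 q [  5.6  13.7 -35.6   7.3   9.2 -13.4] pos [0.6663 0.1933 0.1707] err_mm [-4.7  1.1 -5.1] rot [-0.2   0.48 -0.05] F [-1.5 -0.1 -5.1] M [-0.46  1.11  0.01] w 0.0316 ff 63.7
cam in tool [ 0.0812  0.0005 -0.174 ]
no pocket
```

View pics/w4.png

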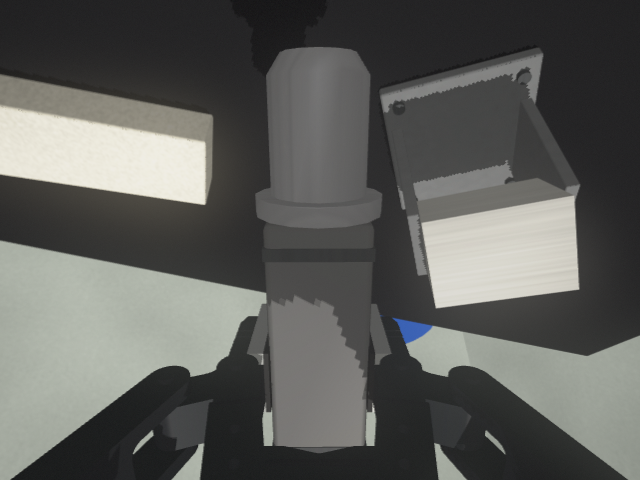

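Call:
carry_out(commands="0 0 0 0 0 0 20; 0 0 0 0 0 0 20; 0 0 0 0 0 0 20; 0 0 0 0 0 0 20")

```text
time: 10.85
position: [0.6715, 0.1918, 0.1766]
ee_rot: [[-0.761, -0.369, 0.534], [-0.302, 0.929, 0.212], [-0.574, -0.0, -0.819]]
wrist_force: [0.5, -0.5, -5.4]
width: 0.0314
finger_force: 63.8
```

```bash
cat >> h.py <<'E'
def held(p,o,label=""):
    """held gauge in the tool frame: handle side facing the camera, plug outlines"""
    W,ok,C,_=cloud(p); T=(W-o["position"])@o["ee_rot"]
    k=ok&(abs(T[...,1])<.022)&(T[...,0]>-.07)&(T[...,0]<.12)&(T[...,2]>-.085)&(T[...,2]<-.03)
    Q=T[k]
    for lo in np.arange(-.02,.1,.01):
        s=Q[(Q[:,0]>lo)&(Q[:,0]<=lo+.01)]
        if len(s)>20:
            top=np.percentile(s[:,2],3); print(label,f"x {lo:.2f} n {len(s)} top z {top:.4f} y [{np.percentile(s[:,1],1):.4f} {np.percentile(s[:,1],99):.4f}] mid {np.percentile(s[:,1],[1,99]).mean():.4f}")
    print(label,"x max",np.percentile(Q[:,0],99.7).round(4)); return Q
E
python3 - <<'E'
from h import *
import pickle
o=st(); p=imaging.grab_frame("wrist"); held(p,o)
s=imaging.grab_frame("scene"); t=imaging.grab_frame("top"); pickle.dump((o,p,s,t),open("m1.pkl","wb"))
print("scene"); pocket(s,np.array([.5,.12]))
for q in (s,t):
    print([(d["xyz"],d["conf"]) for d in imaging.search_frame("go_tip",q)])
st()
f=s["frame"][:,:,::-1]; cv2.imwrite("pics/s5.png",cv2.resize(f[170:290,320:480],None,fx=5,fy=5,interpolation=2))
E
```

```text
t 10.85 q [  5.4  13.5 -35.2   7.3   9.2 -13.4] pos [0.6715 0.1918 0.1766] err_mm [ 0.5 -0.5  0.7] rot [ 0.04 -0.04  0.04] F [ 0.5 -0.5 -5.4] M [-0.36  1.    0.02] w 0.0314 ff 63.8
 x -0.02 n 2283 top z -0.0690 y [-0.0154 0.0157] mid 0.0001
 x -0.01 n 2909 top z -0.0737 y [-0.0172 0.0174] mid 0.0001
 x 0.00 n 3300 top z -0.0752 y [-0.0177 0.0180] mid 0.0002
 x 0.01 n 5181 top z -0.0834 y [-0.0218 0.0218] mid -0.0000
 x 0.02 n 3071 top z -0.0690 y [-0.0155 0.0156] mid 0.0000
 x 0.03 n 3319 top z -0.0691 y [-0.0155 0.0156] mid 0.0000
 x 0.04 n 3703 top z -0.0692 y [-0.0158 0.0158] mid -0.0000
 x 0.05 n 4575 top z -0.0721 y [-0.0184 0.0183] mid -0.0001
 x 0.06 n 3455 top z -0.0674 y [-0.0143 0.0141] mid -0.0001
 x 0.07 n 3757 top z -0.0674 y [-0.0143 0.0141] mid -0.0001
 x 0.08 n 4138 top z -0.0675 y [-0.0143 0.0140] mid -0.0001
 x 0.09 n 2817 top z -0.0670 y [-0.0136 0.0133] mid -0.0001
 x max 0.0973
scene
normal [0.768 0.31  0.561] elev 34.11 az 21.96 rms 0.0015 248
face extent x [-0.0303  0.0278] y [-0.0204  0.0388]
mouth [0.5408 0.0828 0.1211] diam 0.0529 ext [0.0526 0.0139] ctr of ext [0.5401 0.0846 0.1211]
[([0.7218, -0.2228, 0.0297], 0.8), ([0.6822, 0.1894, 0.2497], 0.72), ([0.3555, -0.2295, 0.0363], 0.63)]
[([0.7011, -0.2288, 0.0325], 0.9), ([0.3369, -0.2367, 0.0331], 0.77), ([0.4122, 0.4382, 0.0524], 0.74), ([0.6634, 0.1881, 0.2515], 0.68), ([0.5177, -0.2271, 0.0038], 0.33)]
t 11.15 q [  5.5  13.5 -35.2   7.3   9.2 -13.4] pos [0.671  0.1922 0.1759] err_mm [-0.  -0.1  0. ] rot [0.01 0.   0.  ] F [ 0.6 -0.1 -4.1] M [-0.45  0.94 -0.04] w 0.0313 ff 63.8
```

View pics/s5.png

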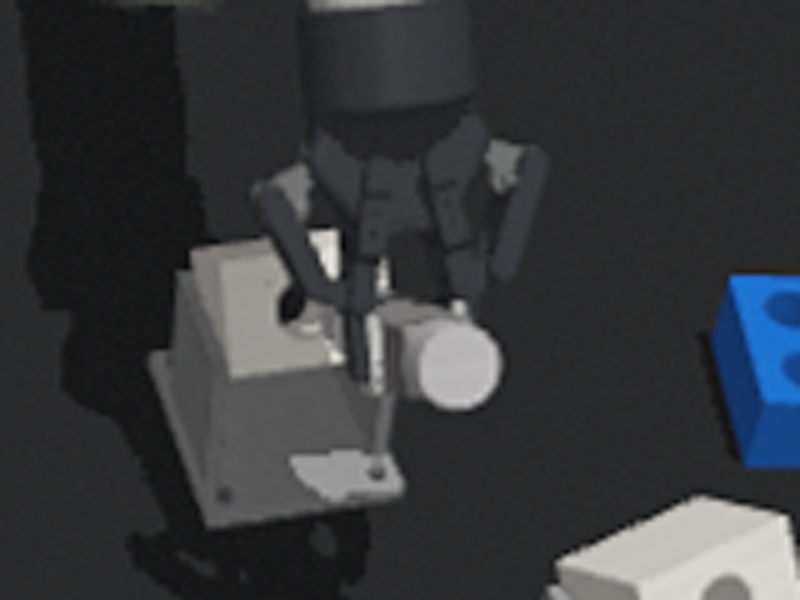

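```bash
cat >> h.py <<'E'
M=np.array([.5203,.132,.120]); OFF=.052; TIP=.0965
def at(tip):
    """tool pose with the go tip `tip` m out of the mouth"""
    n,zt=geo(); return frame(zt,-n),M+n*(tip+TIP)+OFF*zt
E
python3 - <<'E'
from h import *
path([at(.006)],20); R,p=cur(); commit(*at(.006)) if 0 else None
plan(*at(-.04))
E
```

```text
0 0 0 0.0027 0 0.0002 20; 0 0 0 0.0098 0 0.0007 20; 0 0 0 0.0198 -0.0001 0.0015 20; 0 0 0 0.0312 -0.0001 0.0023 20; 0 0 0 0.0427 -0.0002 0.0032 20; 0 0 0 0.0527 -0.0002 0.0039 20; 0 0 0 0.0598 -0.0003 0.0045 20; 0 0 0 0.0625 -0.0003 0.0047 20
   deg 0.0 mm 62.7
row -0 -0 -0 0.046 0 -0 | deg 0.0 mm 46.0
```

Call:
carry_out(commands="0 0 0 0.0027 0 0.0002 20; 0 0 0 0.0098 0 0.0007 20; 0 0 0 0.0198 -0.0001 0.0015 20; 0 0 0 0.0312 -0.0001 0.0023 20; 0 0 0 0.0427 -0.0002 0.0032 20; 0 0 0 0.0527 -0.0002 0.0039 20; 0 0 0 0.0598 -0.0003 0.0045 20; 0 0 0 0.0625 -0.0003 0.0047 20")

```text
time: 11.95
position: [0.6249, 0.1737, 0.1351]
ee_rot: [[-0.762, -0.369, 0.532], [-0.303, 0.929, 0.212], [-0.572, 0.0, -0.82]]
wrist_force: [-0.2, -0.1, -4.4]
width: 0.0315
finger_force: 63.8
```

Call:
carry_out(commands="0 0 0 0 0 0 20; 0 0 0 0 0 0 20; 0 0 0 0 0 0 20; 0 0 0 0.002 0 0 20; 0 0 0 0.004 0 0 20; 0 0 0 0.006 0 0 20; 0 0 0 0.008 0 0 20; 0 0 0 0.01 0 0 20")

```text
time: 12.75
position: [0.6182, 0.171, 0.1303]
ee_rot: [[-0.761, -0.37, 0.533], [-0.303, 0.929, 0.212], [-0.574, -0.0, -0.819]]
wrist_force: [0.7, 0.0, -5.3]
width: 0.0318
finger_force: 63.8
```

Run:
```python
from h import *
R,p=cur(); commit(R,p+R[:,0]*.01); o=st(); print("F tool",(o["ee_rot"].T@o["wrist_force"]).round(1))
p=imaging.grab_frame("wrist"); held(p,o); o=st(); cv2.imwrite("pics/w6.png",p["frame"][:,:,::-1]); pocket(p,np.array([.5,.12]))
```

```text
t 12.75 q [  3.4  12.3 -45.8  -1.7  10.4 -15.2] pos [0.6182 0.171  0.1303] err_mm [-0.2 -0.  -0.1] rot [-0.  0. -0.] F [ 0.7  0.  -5.3] M [-0.38  0.92 -0.06] w 0.0318 ff 63.8
F tool [ 2.5 -0.3  4.7]
 x -0.02 n 2287 top z -0.0690 y [-0.0155 0.0157] mid 0.0001
 x -0.01 n 2913 top z -0.0737 y [-0.0172 0.0173] mid 0.0001
 x 0.00 n 3286 top z -0.0752 y [-0.0178 0.0180] mid 0.0001
 x 0.01 n 5194 top z -0.0834 y [-0.0218 0.0218] mid 0.0000
 x 0.02 n 3072 top z -0.0691 y [-0.0156 0.0155] mid -0.0001
 x 0.03 n 3326 top z -0.0690 y [-0.0155 0.0155] mid -0.0000
 x 0.04 n 3678 top z -0.0693 y [-0.0159 0.0157] mid -0.0001
 x 0.05 n 4588 top z -0.0721 y [-0.0184 0.0182] mid -0.0001
 x 0.06 n 3457 top z -0.0674 y [-0.0143 0.0140] mid -0.0001
 x 0.07 n 3750 top z -0.0675 y [-0.0143 0.0141] mid -0.0001
 x 0.08 n 4139 top z -0.0675 y [-0.0144 0.0140] mid -0.0002
 x 0.09 n 11318 top z -0.0833 y [-0.0216 0.0216] mid 0.0000
 x max 0.1036
t 12.8 q [  3.4  12.3 -45.9  -1.7  10.4 -15.2] pos [0.6178 0.1709 0.1299] err_mm [-0.7 -0.2 -0.5] rot [-0.    0.05  0.01] F [ 0.2 -0.1 -5.4] M [-0.39  1.02  0.03] w 0.0311 ff 63.8
normal [0.717 0.286 0.636] elev 39.47 az 21.71 rms 0.0017 18261
face extent x [-0.0078  0.0491] y [-0.0422  0.0421]
mouth [0.4912 0.1209 0.1565] diam 0.0702 ext [0.007 0.07 ] ctr of ext [0.4916 0.1211 0.156 ]
```

View pics/w6.png

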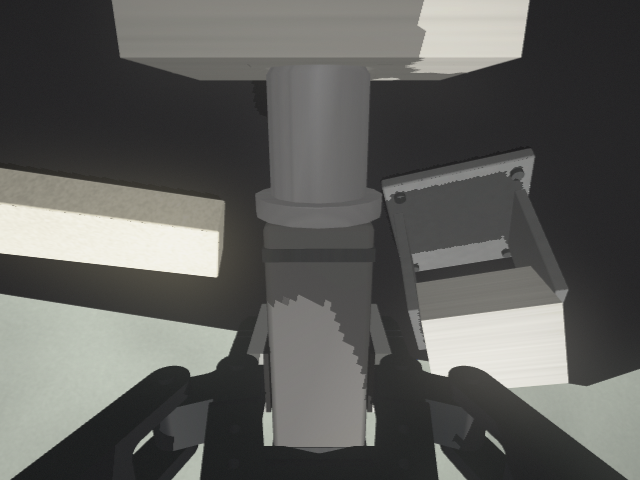

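Call:
carry_out(commands="0 0 0 0.002 0 0 20; 0 0 0 0.004 0 0 20; 0 0 0 0.006 0 0 20; 0 0 0 0.008 0 0 20; 0 0 0 0.01 0 0 20; 0 0 0 0.012 0 0 20; 0 0 0 0.012 0 0 20; 0 0 0 0.012 0 0 20")

```text
time: 13.65
position: [0.6093, 0.1674, 0.1236]
ee_rot: [[-0.761, -0.37, 0.533], [-0.303, 0.929, 0.212], [-0.574, -0.0, -0.819]]
wrist_force: [0.0, 0.2, -4.5]
width: 0.0312
finger_force: 63.8
```

Run:
```python
from h import *
R,p=cur(); commit(R,p+R[:,0]*.012); o=st(); print("F tool",(o["ee_rot"].T@o["wrist_force"]).round(1),"err tool",(1e3*R.T@(o["position"]-cur()[1])).round(1))
p=imaging.grab_frame("wrist"); W,ok,C,_=cloud(p); T=(W-o["position"])@o["ee_rot"]
k=ok&(T[...,0]>.06)&(T[...,0]<.2)&(T[...,2]>-.1)&(T[...,2]<.02)&(abs(T[...,1])<.06)&(abs(T[...,1])>.025)
Q=T[k]; 
for lo in np.arange(-.1,.01,.008):
    s=Q[(Q[:,2]>lo)&(Q[:,2]<=lo+.008)]
    if len(s)>20: print("z",lo.round(3),len(s),"x min",np.percentile(s[:,0],2).round(4),"y",np.percentile(s[:,1],[.5,99.5]).round(4))
```

```text
t 13.65 q [  3.   12.1 -47.5  -3.2  10.6 -15.5] pos [0.6093 0.1674 0.1236] err_mm [ 0. -0.  0.] rot [ 0. -0.  0.] F [ 0.   0.2 -4.5] M [-0.38  0.95 -0.02] w 0.0312 ff 63.8
F tool [2.5 0.2 3.7] err tool [-0.  -0.1  0. ]
z -0.092 55 x min 0.0818 y [-0.04    0.0418]
z -0.084 19228 x min 0.0816 y [-0.0425  0.0433]
```

Call:
carry_out(commands="0 0 0 0.002 0 0 20; 0 0 0 0.005 0 0 20; 0 0 0 0.008 0 0 20; 0 0 0 0.011 0 0 20; 0 0 0 0.014 0 0 20; 0 0 0 0.017 0 0 20; 0 0 0 0.02 0 0 20; 0 0 0 0.02 0 0 20")

```text
time: 14.5
position: [0.5933, 0.1612, 0.1115]
ee_rot: [[-0.762, -0.37, 0.532], [-0.303, 0.929, 0.212], [-0.573, 0.0, -0.82]]
wrist_force: [0.0, 0.1, -5.0]
width: 0.0314
finger_force: 63.8
```

Call:
carry_out(commands="0 0 0 0.001 0 0 20; 0 0 0 0.002 0 0 20; 0 0 0 0.003 0 0 20; 0 0 0 0.003 0 0 20; 0 0 0 0.003 0 0 20")

```text
time: 15.0
position: [0.5919, 0.1604, 0.1104]
ee_rot: [[-0.761, -0.37, 0.533], [-0.303, 0.929, 0.212], [-0.574, -0.0, -0.819]]
wrist_force: [0.2, 0.3, -4.3]
width: 0.031
finger_force: 63.8
```

Run:
```python
from h import *
R,p=cur(); commit(R,p+R[:,0]*.023); o=st(); print("F tool",(o["ee_rot"].T@o["wrist_force"]).round(1),"err tool",(1e3*R.T@(o["position"]-cur()[1])).round(1))
```

```text
t 15.0 q [  2.2  11.9 -50.8  -6.1  11.1 -16.2] pos [0.5919 0.1604 0.1104] err_mm [0.1 0.  0.1] rot [ 0.   -0.01 -0.  ] F [ 0.2  0.3 -4.3] M [-0.37  0.92 -0.01] w 0.031 ff 63.8
F tool [2.3 0.2 3.7] err tool [-0.1 -0.  -0. ]
```

Call:
carry_out(commands="0 0 0 0.0005 0 0 20; 0 0 0 0.001 0 0 20; 0 0 0 0.0015 0 0 20; 0 0 0 0.002 0 0 20; 0 0 0 0.0025 0 0 20; 0 0 0 0.0025 0 0 20; 0 0 0 0.0025 0 0 20")

```text
time: 15.7
position: [0.5916, 0.1603, 0.1104]
ee_rot: [[-0.759, -0.371, 0.536], [-0.303, 0.929, 0.214], [-0.577, -0.0, -0.817]]
wrist_force: [4.1, 3.6, -1.3]
width: 0.0314
finger_force: 63.8
```

Run:
```python
from h import *
R,p=cur(); commit(R,p+R[:,0]*.0025); o=st(); print("F tool",(o["ee_rot"].T@o["wrist_force"]).round(1),"err tool",(1e3*R.T@(o["position"]-cur()[1])).round(1))
```

```text
t 15.7 q [  2.1  11.9 -51.   -6.5  11.2 -16.3] pos [0.5916 0.1603 0.1104] err_mm [1.7 0.6 1.5] rot [-0.02 -0.21 -0.04] F [ 4.1  3.6 -1.3] M [ 0.29  0.08 -0.02] w 0.0314 ff 63.8
F tool [-3.4  1.8  4. ] err tool [-2.4 -0.1 -0.2]
```

Call:
carry_out(commands="0 0 0 0.0007 0 0 20; 0 0 0 0.0015 0 0 20; 0 0 0 0.0015 0 0 20; 0 0 0 0.0015 0 0 20")

```text
time: 16.1
position: [0.5916, 0.1604, 0.1107]
ee_rot: [[-0.757, -0.371, 0.537], [-0.303, 0.929, 0.215], [-0.579, -0.0, -0.815]]
wrist_force: [5.3, 4.5, -0.2]
width: 0.0313
finger_force: 63.8
```

Run:
```python
from h import *
R,p=cur(); commit(R,p+R[:,0]*.0015); o=st(); print("F tool",(o["ee_rot"].T@o["wrist_force"]).round(1),"err tool",(1e3*R.T@(o["position"]-cur()[1])).round(1))
p=imaging.grab_frame("wrist"); W,ok,C,_=cloud(p); T=(W-o["position"])@o["ee_rot"]
held(p,o)
k=ok&(abs(T[...,1])<.04)&(abs(T[...,1])>.024)&(T[...,2]>-.095)&(T[...,2]<-.03)&(T[...,0]>.03); print("block top z",np.median(T[k][:,2]).round(4),"face x",np.percentile(T[k][:,0],[.5,2]).round(4))
f=p["frame"][:,:,::-1]; cv2.imwrite("pics/w7.png",f[100:330,180:460])
```

```text
t 16.1 q [  2.   11.8 -51.2  -6.8  11.3 -16.3] pos [0.5916 0.1604 0.1107] err_mm [2.9 1.1 2.6] rot [-0.04 -0.36 -0.08] F [ 5.3  4.5 -0.2] M [ 0.57 -0.2   0.11] w 0.0313 ff 63.8
F tool [-5.2  2.2  3.9] err tool [-4.  -0.  -0.4]
 x -0.02 n 2274 top z -0.0690 y [-0.0155 0.0157] mid 0.0001
 x -0.01 n 2904 top z -0.0739 y [-0.0172 0.0174] mid 0.0001
 x 0.00 n 3317 top z -0.0752 y [-0.0178 0.0180] mid 0.0001
 x 0.01 n 5185 top z -0.0835 y [-0.0217 0.0218] mid 0.0000
 x 0.02 n 3054 top z -0.0690 y [-0.0155 0.0156] mid 0.0001
 x 0.03 n 3339 top z -0.0690 y [-0.0154 0.0155] mid 0.0001
 x 0.04 n 3680 top z -0.0693 y [-0.0158 0.0158] mid -0.0000
 x 0.05 n 3251 top z -0.0830 y [-0.0212 0.0212] mid 0.0000
 x 0.06 n 7777 top z -0.0833 y [-0.0216 0.0216] mid -0.0000
 x 0.07 n 8632 top z -0.0834 y [-0.0216 0.0216] mid -0.0000
 x 0.08 n 9695 top z -0.0835 y [-0.0216 0.0216] mid 0.0000
 x 0.09 n 10795 top z -0.0836 y [-0.0216 0.0215] mid -0.0000
 x max 0.1035
block top z -0.0823 face x [0.0579 0.0588]
```

View pics/w7.png

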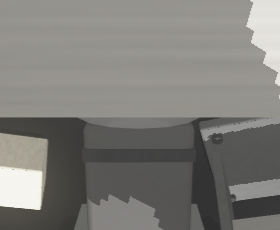

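Call:
carry_out(commands="0 0 0 -0.004 0 0 20; 0 0 0 -0.008 0 0 20; 0 0 0 -0.015 0 0 20; 0 0 0 -0.022 0 0 20; 0 0 0 -0.03 0 0 20; 0 0 0 -0.038 0 0 20; 0 0 0 -0.046 0 0 20; 0 0 0 -0.054 0 0 20")

```text
time: 16.95
position: [0.6304, 0.1758, 0.1395]
ee_rot: [[-0.761, -0.37, 0.533], [-0.303, 0.929, 0.212], [-0.574, -0.0, -0.819]]
wrist_force: [-0.4, -0.9, -4.0]
width: 0.0316
finger_force: 64.0
```

Call:
carry_out(commands="0 0 0 -0.012 0 0 20; 0 0 0 -0.027 0 0 20; 0 0 0 -0.045 0 0 20; 0 0 0 -0.06 0 0 20; 0 0 0 -0.068 0 0 20; 0 0 0 -0.072 0 0 20")

```text
time: 17.55
position: [0.6854, 0.1976, 0.1809]
ee_rot: [[-0.761, -0.37, 0.533], [-0.303, 0.929, 0.212], [-0.574, -0.0, -0.819]]
wrist_force: [-0.1, -0.4, -4.7]
width: 0.0311
finger_force: 63.9
```

Call:
carry_out(commands="0 0 0.08 0 0 0 20; 0 0 0.2 0 0 0 20; 0 0 0.34 0 0 0 20; 0 0 0.48 0 0 0 20; 0 0 0.62 0 0 0 20; 0 0 0.76 0 0 0 20; 0 0 0.9 0 0 0 20; 0 0 1.04 0 0 0 20")

```text
time: 18.35
position: [0.6836, 0.1972, 0.1792]
ee_rot: [[-0.702, 0.474, 0.531], [0.652, 0.728, 0.212], [-0.286, 0.495, -0.82]]
wrist_force: [-0.7, 0.7, -5.4]
width: 0.031
finger_force: 64.0
```

Run:
```python
from h import *
R,p=cur(); commit(R@Ro.from_rotvec([0,0,1.04]).as_matrix(),p-R[:,0]*.126); o=st()
n,zt=geo(); Rt=frame(zt,n); print("remaining",Ro.from_matrix(cur()[0].T@Rt).as_rotvec().round(4))
```

```text
t 18.35 q [  5.9  14.6 -33.    8.5   9.   46.9] pos [0.6836 0.1972 0.1792] err_mm [-1.1 -0.2 -1.1] rot [0.1  0.07 0.35] F [-0.7  0.7 -5.4] M [-0.33  0.96 -0.02] w 0.031 ff 64.0
remaining [-0.      0.      2.1016]
```

Call:
carry_out(commands="0 0 0.13 0 0 0 20; 0 0 0.27 0 0 0 20; 0 0 0.4 0 0 0 20; 0 0 0.53 0 0 0 20; 0 0 0.67 0 0 0 20; 0 0 0.8 0 0 0 20; 0 0 0.93 0 0 0 20; 0 0 1.06 0 0 0 20")

```text
time: 19.15
position: [0.6836, 0.1971, 0.1792]
ee_rot: [[0.07, 0.844, 0.531], [0.954, -0.213, 0.212], [0.292, 0.492, -0.82]]
wrist_force: [1.1, -0.8, -5.1]
width: 0.0315
finger_force: 64.0
```

Call:
carry_out(commands="0 0 0.14 0 0 0 20; 0 0 0.28 0 0 0 20; 0 0 0.42 0 0 0 20; 0 0 0.56 0 0 0 20; 0 0 0.7 0 0 0 20; 0 0 0.84 0 0 0 20; 0 0 0.95 0 0 0 20; 0 0 1.0416 0 0 0 20")

```text
time: 19.95
position: [0.6835, 0.1972, 0.1792]
ee_rot: [[0.764, 0.366, 0.531], [0.299, -0.93, 0.212], [0.572, -0.003, -0.82]]
wrist_force: [0.0, -0.2, -4.3]
width: 0.0312
finger_force: 64.0
```

Call:
carry_out(commands="0 0 0 0 0 0 20; 0 0 0 0 0 0 20; 0 0 0 0 0 0 20")

```text
time: 20.25
position: [0.6843, 0.1973, 0.18]
ee_rot: [[0.761, 0.371, 0.532], [0.304, -0.929, 0.212], [0.573, 0.001, -0.82]]
wrist_force: [-0.5, 0.5, -4.5]
width: 0.0316
finger_force: 64.0
```

Run:
```python
from h import *
R,p=cur(); commit(R@Ro.from_rotvec([0,0,2.1016]).as_matrix(),p); o=st()
n,zt=geo()
p=imaging.grab_frame("wrist"); held(p,o)
s=imaging.grab_frame("scene"); print("scene"); pocket(s,np.array([.5,.12]))
# no-go tip: 67 mm from origin; grasp is 5 mm towards no-go -> 61.5 mm from TCP axis along -x
path([(frame(zt,n),M+n*(.0615+.012)+OFF*zt)],20)
```

```text
t 20.25 q [  5.9  14.6 -33.    8.5   9.  166.9] pos [0.6843 0.1973 0.18  ] err_mm [-0.3 -0.1 -0.4] rot [ 0.   -0.04 -0.07] F [-0.5  0.5 -4.5] M [-0.38  1.02  0.04] w 0.0316 ff 64.0
 x -0.02 n 2342 top z -0.0693 y [-0.0161 0.0158] mid -0.0001
 x -0.01 n 2955 top z -0.0747 y [-0.0174 0.0171] mid -0.0002
 x 0.00 n 3616 top z -0.0745 y [-0.0207 0.0206] mid -0.0000
 x 0.01 n 4863 top z -0.0835 y [-0.0218 0.0218] mid -0.0000
 x 0.02 n 3093 top z -0.0691 y [-0.0158 0.0153] mid -0.0002
 x 0.03 n 3332 top z -0.0691 y [-0.0158 0.0152] mid -0.0003
 x 0.04 n 3699 top z -0.0692 y [-0.0161 0.0155] mid -0.0003
 x 0.05 n 4583 top z -0.0721 y [-0.0187 0.0180] mid -0.0003
 x 0.06 n 3485 top z -0.0674 y [-0.0146 0.0138] mid -0.0004
 x 0.07 n 3780 top z -0.0674 y [-0.0146 0.0138] mid -0.0004
 x 0.08 n 4201 top z -0.0674 y [-0.0146 0.0137] mid -0.0005
 x 0.09 n 2172 top z -0.0665 y [-0.0135 0.0125] mid -0.0005
 x max 0.0959
scene
normal [0.77  0.291 0.568] elev 34.62 az 20.73 rms 0.0015 275
face extent x [-0.032   0.0272] y [-0.0233  0.0415]
mouth [0.5381 0.0901 0.1197] diam 0.0529 ext [0.0526 0.0126] ctr of ext [0.5392 0.0872 0.1197]
0 0 0 -0.0046 0 0 20; 0 0 0 -0.0166 0 0 20; 0 0 0 -0.0335 0 0 20; 0 0 0 -0.053 0 0 20; 0 0 0 -0.0724 0 0 20; 0 0 0 -0.0894 0 0 20; 0 0 0 -0.1014 0 0 20; 0 0 0 -0.106 0 0 20
   deg 0.0 mm 106.0
```

Call:
carry_out(commands="0 0 0 -0.0046 0 0 20; 0 0 0 -0.0166 0 0 20; 0 0 0 -0.0335 0 0 20; 0 0 0 -0.053 0 0 20; 0 0 0 -0.0724 0 0 20; 0 0 0 -0.0894 0 0 20; 0 0 0 -0.1014 0 0 20; 0 0 0 -0.106 0 0 20")

```text
time: 21.2
position: [0.6023, 0.1649, 0.1184]
ee_rot: [[0.762, 0.37, 0.531], [0.303, -0.929, 0.212], [0.572, -0.0, -0.82]]
wrist_force: [1.0, -0.6, -5.0]
width: 0.0312
finger_force: 64.0
```

Call:
carry_out(commands="0 0 0 0 0 0 20; 0 0 0 0 0 0 20; 0 0 0 -0.002 0 0 20; 0 0 0 -0.004 0 0 20; 0 0 0 -0.006 0 0 20; 0 0 0 -0.007 0 0 20; 0 0 0 -0.008 0 0 20; 0 0 0 -0.008 0 0 20")

```text
time: 22.0
position: [0.5977, 0.1628, 0.1148]
ee_rot: [[0.761, 0.37, 0.533], [0.303, -0.929, 0.212], [0.573, -0.0, -0.819]]
wrist_force: [0.1, -0.2, -5.0]
width: 0.0312
finger_force: 64.0
```

Run:
```python
from h import *
R,p=cur(); commit(R,p-R[:,0]*.008); o=st(); print("F tool",(o["ee_rot"].T@o["wrist_force"]).round(1),"err tool",(1e3*R.T@(o["position"]-cur()[1])).round(1))
s=imaging.grab_frame("scene"); W,ok,C,_=cloud(s); n,zt=geo(); y=np.cross([0,0,1],n); y/=np.linalg.norm(y)
# held gauge in the scene view, in pocket axes relative to the mouth estimate
L=np.dstack([(W-M)@zt,(W-M)@y,(W-M)@n]); m=mask_near("gauge",s,np.array([.58,.155]),.1)
if m is not None:
    Q=L[m&ok]
    for lo in np.arange(0,.18,.02):
        q=Q[(Q[:,2]>lo)&(Q[:,2]<=lo+.02)]
        if len(q)>5: print(lo.round(2),len(q),"slope",np.percentile(q[:,0],[3,97]).round(4),"y",np.percentile(q[:,1],[3,97]).round(4))
k=ok&(abs(L[...,2])<.006)&(abs(L[...,0])<.04)&(abs(L[...,1])<.06); print("face",np.percentile(L[k],[1,50,99],axis=0).round(4).tolist())
```

```text
t 22.0 q [  2.5  12.  -49.7  -5.1  10.9 164. ] pos [0.5977 0.1628 0.1148] err_mm [-0.2 -0.  -0.1] rot [ 0.   -0.01  0.  ] F [ 0.1 -0.2 -5. ] M [-0.4   1.01 -0.01] w 0.0312 ff 64.0
F tool [-2.9  0.2  4.1] err tool [-0.2 -0.   0. ]
0.02 8 slope [-0.017 -0.016] y [-0.001   0.0116]
0.04 10 slope [-0.0172 -0.0156] y [-0.009   0.0119]
0.06 16 slope [-0.0169  0.0025] y [-0.0164  0.011 ]
0.08 46 slope [-0.0169  0.0121] y [-0.0175  0.0084]
0.1 36 slope [-0.0169  0.0133] y [-0.0195 -0.003 ]
0.12 98 slope [-0.0192  0.0181] y [-0.0188  0.0115]
0.14 62 slope [-0.0151  0.0124] y [-0.0153  0.0108]
0.16 97 slope [-0.0136  0.0103] y [-0.0126  0.0096]
face [[-0.0307, -0.0505, -0.0056], [-0.0021, -0.0276, 0.0009], [0.0301, 0.0322, 0.0055]]
```

Call:
carry_out(commands="0 0 0 -0.0007 0 0 20; 0 0 0 -0.0014 0 0 20; 0 0 0 -0.0021 0 0 20; 0 0 0 -0.0028 0 0 20; 0 0 0 -0.0035 0 0 20; 0 0 0 -0.0042 0 0 20; 0 0 0 -0.005 0 0 20; 0 0 0 -0.005 0 0 20")

```text
time: 22.9
position: [0.5945, 0.1615, 0.1125]
ee_rot: [[0.76, 0.37, 0.534], [0.303, -0.929, 0.212], [0.574, 0.0, -0.819]]
wrist_force: [1.2, 1.3, -3.7]
width: 0.0313
finger_force: 64.0
```

Run:
```python
from h import *
R,p=cur(); commit(R,p-R[:,0]*.005); o=st(); print("F tool",(o["ee_rot"].T@o["wrist_force"]).round(1),"err tool",(1e3*R.T@(o["position"]-cur()[1])).round(1))
```

```text
t 22.9 q [  2.3  11.9 -50.3  -5.7  11.  163.9] pos [0.5945 0.1615 0.1125] err_mm [0.5 0.2 0.4] rot [ 0.01  0.06 -0.01] F [ 1.2  1.3 -3.7] M [-0.18  0.8   0.02] w 0.0313 ff 64.0
F tool [-0.8 -0.7  3.9] err tool [ 0.6  0.  -0.1]
```

Call:
carry_out(commands="0 0 0 -0.0008 0 0 20; 0 0 0 -0.0016 0 0 20; 0 0 0 -0.0024 0 0 20; 0 0 0 -0.0024 0 0 20; 0 0 0 -0.0024 0 0 20; 0 0 0 -0.0024 0 0 20; 0 0 0 -0.0024 0 0 20; 0 0 0 -0.0024 0 0 20")

```text
time: 23.7
position: [0.5945, 0.1615, 0.1128]
ee_rot: [[0.758, 0.371, 0.536], [0.303, -0.929, 0.214], [0.578, 0.0, -0.816]]
wrist_force: [4.3, 4.0, -0.9]
width: 0.0312
finger_force: 63.8
```

Run:
```python
from h import *
R,p=cur(); commit(R,p-R[:,0]*.0024); o=st(); print("F tool",(o["ee_rot"].T@o["wrist_force"]).round(1),"err tool",(1e3*R.T@(o["position"]-cur()[1])).round(1))
p=imaging.grab_frame("wrist"); held(p,o)
```

```text
t 23.7 q [  2.2  11.9 -50.6  -6.1  11.1 163.8] pos [0.5945 0.1615 0.1128] err_mm [2.2 0.9 2.1] rot [ 0.03  0.29 -0.06] F [ 4.3  4.  -0.9] M [ 0.4  -0.02  0.07] w 0.0312 ff 63.8
F tool [ 4.  -2.1  3.9] err tool [ 3.2  0.  -0.3]
 x -0.02 n 2364 top z -0.0694 y [-0.0160 0.0158] mid -0.0001
 x -0.01 n 2957 top z -0.0746 y [-0.0174 0.0172] mid -0.0001
 x 0.00 n 3592 top z -0.0745 y [-0.0206 0.0205] mid -0.0000
 x 0.01 n 4843 top z -0.0835 y [-0.0218 0.0218] mid 0.0000
 x 0.02 n 3106 top z -0.0691 y [-0.0157 0.0153] mid -0.0002
 x 0.03 n 3314 top z -0.0691 y [-0.0158 0.0153] mid -0.0003
 x 0.04 n 3729 top z -0.0693 y [-0.0160 0.0155] mid -0.0003
 x 0.05 n 4568 top z -0.0722 y [-0.0186 0.0180] mid -0.0003
 x 0.06 n 3496 top z -0.0674 y [-0.0146 0.0139] mid -0.0003
 x 0.07 n 3776 top z -0.0675 y [-0.0145 0.0139] mid -0.0003
 x 0.08 n 4196 top z -0.0675 y [-0.0146 0.0138] mid -0.0004
 x 0.09 n 2203 top z -0.0666 y [-0.0135 0.0127] mid -0.0004
 x max 0.0959
```

Call:
carry_out(commands="0 0 0 0 0 0 20; 0 0 0 0 0 0 20; 0 0 0 0 0 0 20; 0 0 0 0 0 0 20; 0 0 0 0 0 0 20; 0 0 0 0 0 0 20; 0 0 0 0 0 0 20; 0 0 0 0 0 0 20")

```text
time: 24.55
position: [0.5945, 0.1615, 0.1128]
ee_rot: [[0.758, 0.371, 0.536], [0.303, -0.929, 0.214], [0.578, 0.0, -0.816]]
wrist_force: [4.3, 4.9, -0.9]
width: 0.0313
finger_force: 63.8
```

Run:
```python
from h import *
o=st(); R,p=cur(); n,zt=geo(); a=np.radians(52.2); X=np.array([np.cos(a),np.sin(a),0])
s=np.array([.5226,-.2264,0])-.004*X
path([(R,p+n*.08),(tool(21.7,15,30),[.63,.06,.26]),(tool(0,0,45),[.56,-.11,.23]),(tool(0,0,52.2),s+[0,0,.12]),(tool(0,0,52.2),s+[0,0,.022])],20)
```

```text
t 24.55 q [  2.2  11.9 -50.6  -6.1  11.1 163.8] pos [0.5945 0.1615 0.1128] err_mm [2.3 0.9 2.1] rot [ 0.03  0.29 -0.06] F [ 4.3  4.9 -0.9] M [0.43 0.03 0.09] w 0.0313 ff 63.8
0 0 0 0.01 0 0 20; 0 0 0 0.02 0 0 20; 0 0 0 0.03 0 0 20; 0 0 0 0.04 0 0 20; 0 0 0 0.05 0 0 20; 0 0 0 0.06 0 0 20; 0 0 0 0.07 0 0 20; 0 0 0 0.08 0 0 20
   deg 0.0 mm 80.0
0.0031 -0.0436 -0.0173 0.0005 0.0134 -0.0154 20; 0.0061 -0.0871 -0.0346 0.001 0.0269 -0.0309 20; 0.0092 -0.1307 -0.052 0.0015 0.0403 -0.0463 20; 0.0122 -0.1742 -0.0693 0.002 0.0537 -0.0618 20; 0.0153 -0.2178 -0.0866 0.0024 0.0672 -0.0772 20; 0.0183 -0.2614 -0.1039 0.0029 0.0806 -0.0926 20; 0.0214 -0.3049 -0.1213 0.0034 0.094 -0.1081 20; 0.0244 -0.3485 -0.1386 0.0039 0.1075 -0.1235 20
   deg 21.5 mm 163.8
0.0089 -0.0316 -0.0331 -0.0186 0.0141 -0.0005 20; 0.0177 -0.0632 -0.0663 -0.0371 0.0281 -0.001 20; 0.0266 -0.0948 -0.0994 -0.0557 0.0422 -0.0015 20; 0.0355 -0.1264 -0.1326 -0.0742 0.0562 -0.0021 20; 0.0443 -0.158 -0.1657 -0.0928 0.0703 -0.0026 20; 0.0532 -0.1896 -0.1989 -0.1113 0.0843 -0.0031 20; 0.0621 -0.2212 -0.232 -0.1299 0.0984 -0.0036 20; 0.0709 -0.2528 -0.2651 -0.1484 0.1124 -0.0041 20
   deg 21.4 mm 186.2
0 0 -0.0157 -0.0141 0.007 0.0137 20; 0 0 -0.0314 -0.0282 0.0141 0.0275 20; 0 0 -0.0471 -0.0423 0.0211 0.0412 20; 0 0 -0.0629 -0.0564 0.0282 0.055 20; 0 0 -0.0786 -0.0705 0.0352 0.0687 20; 0 0 -0.0943 -0.0846 0.0423 0.0825 20; 0 0 -0.11 -0.0987 0.0493 0.0962 20; 0 0 -0.1257 -0.1128 0.0564 0.11 20
   deg 7.2 mm 167.3
0 0 0 0 0 0.0122 20; 0 0 0 0 0 0.0245 20; 0 0 0 0 0 0.0367 20; 0 0 0 0 0 0.049 20; 0 0 0 0 0 0.0612 20; 0 0 0 0 0 0.0735 20; 0 0 0 0 0 0.0857 20; 0 0 0 0 0 0.098 20
   deg 0.0 mm 98.0
```

Call:
carry_out(commands="0 0 0 0.005 0 0 20; 0 0 0 0.012 0 0 20; 0 0 0 0.022 0 0 20; 0 0 0 0.034 0 0 20; 0 0 0 0.046 0 0 20; 0 0 0 0.058 0 0 20; 0 0 0 0.07 0 0 20; 0 0 0 0.08 0 0 20")

```text
time: 25.35
position: [0.6544, 0.1853, 0.1575]
ee_rot: [[0.761, 0.37, 0.534], [0.303, -0.929, 0.212], [0.574, 0.0, -0.819]]
wrist_force: [-0.1, 0.8, -3.9]
width: 0.0313
finger_force: 64.0
```

Call:
carry_out(commands="0.0031 -0.0436 -0.0173 0.0005 0.0134 -0.0154 20; 0.0061 -0.0871 -0.0346 0.001 0.0269 -0.0309 20; 0.0092 -0.1307 -0.052 0.0015 0.0403 -0.0463 20; 0.0122 -0.1742 -0.0693 0.002 0.0537 -0.0618 20; 0.0153 -0.2178 -0.0866 0.0024 0.0672 -0.0772 20; 0.0183 -0.2614 -0.1039 0.0029 0.0806 -0.0926 20; 0.0214 -0.3049 -0.1213 0.0034 0.094 -0.1081 20; 0.0244 -0.3485 -0.1386 0.0039 0.1075 -0.1235 20")

```text
time: 26.15
position: [0.6304, 0.0593, 0.2611]
ee_rot: [[0.837, 0.492, 0.24], [0.484, -0.87, 0.095], [0.255, 0.037, -0.966]]
wrist_force: [0.1, 0.1, -4.5]
width: 0.0314
finger_force: 64.0
```

Call:
carry_out(commands="0.0089 -0.0316 -0.0331 -0.0186 0.0141 -0.0005 20; 0.0177 -0.0632 -0.0663 -0.0371 0.0281 -0.001 20; 0.0266 -0.0948 -0.0994 -0.0557 0.0422 -0.0015 20; 0.0355 -0.1264 -0.1326 -0.0742 0.0562 -0.0021 20; 0.0443 -0.158 -0.1657 -0.0928 0.0703 -0.0026 20; 0.0532 -0.1896 -0.1989 -0.1113 0.0843 -0.0031 20; 0.0621 -0.2212 -0.232 -0.1299 0.0984 -0.0036 20; 0.0709 -0.2528 -0.2651 -0.1484 0.1124 -0.0041 20")

```text
time: 26.95
position: [0.5608, -0.1111, 0.2303]
ee_rot: [[0.706, 0.708, 0.001], [0.708, -0.706, -0.001], [-0.0, 0.001, -1.0]]
wrist_force: [0.7, -0.4, -4.3]
width: 0.0311
finger_force: 64.0
```

Call:
carry_out(commands="0 0 -0.0157 -0.0141 0.007 0.0137 20; 0 0 -0.0314 -0.0282 0.0141 0.0275 20; 0 0 -0.0471 -0.0423 0.0211 0.0412 20; 0 0 -0.0629 -0.0564 0.0282 0.055 20; 0 0 -0.0786 -0.0705 0.0352 0.0687 20; 0 0 -0.0943 -0.0846 0.0423 0.0825 20; 0 0 -0.11 -0.0987 0.0493 0.0962 20; 0 0 -0.1257 -0.1128 0.0564 0.11 20")

```text
time: 27.75
position: [0.5213, -0.2308, 0.1199]
ee_rot: [[0.612, 0.791, 0.002], [0.791, -0.612, -0.001], [0.0, 0.002, -1.0]]
wrist_force: [0.2, -0.1, -4.2]
width: 0.0312
finger_force: 64.2
```

Call:
carry_out(commands="0 0 0 0 0 0 20; 0 0 0 0 0 0 20; 0 0 0 0 0 0 20")

```text
time: 28.05
position: [0.5213, -0.2295, 0.1208]
ee_rot: [[0.613, 0.79, 0.002], [0.79, -0.613, -0.001], [0.001, 0.002, -1.0]]
wrist_force: [-0.6, 0.1, -4.2]
width: 0.0311
finger_force: 63.9
```

Run:
```python
from h import *
R,p=cur(); commit(R,p+[0,0,.098]); o=st()
p=imaging.grab_frame("wrist"); W,ok,C,_=cloud(p); held(p,o)
k=ok&(W[...,2]>.004)&(W[...,2]<.013)&(np.hypot(W[...,0]-.5226,W[...,1]+.2264)<.09); print("rest plate",cv2.minAreaRect(W[k][:,:2].astype(np.float32)))
```

```text
t 28.05 q [-31.2  24.2 -14.8  50.8   0.   96.6] pos [ 0.5213 -0.2295  0.1208] err_mm [1.1 0.1 0.9] rot [-0.1   0.04 -0.03] F [-0.6  0.1 -4.2] M [-0.03  0.   -0.03] w 0.0311 ff 63.9
 x -0.02 n 2312 top z -0.0689 y [-0.0164 0.0154] mid -0.0005
 x -0.01 n 2957 top z -0.0740 y [-0.0177 0.0169] mid -0.0004
 x 0.00 n 3451 top z -0.0745 y [-0.0196 0.0189] mid -0.0003
 x 0.01 n 5039 top z -0.0835 y [-0.0217 0.0217] mid -0.0000
 x 0.02 n 3082 top z -0.0687 y [-0.0160 0.0151] mid -0.0005
 x 0.03 n 3310 top z -0.0687 y [-0.0160 0.0150] mid -0.0005
 x 0.04 n 3739 top z -0.0689 y [-0.0163 0.0152] mid -0.0006
 x 0.05 n 4550 top z -0.0718 y [-0.0189 0.0178] mid -0.0006
 x 0.06 n 3499 top z -0.0671 y [-0.0148 0.0135] mid -0.0006
 x 0.07 n 3819 top z -0.0671 y [-0.0148 0.0135] mid -0.0007
 x 0.08 n 4141 top z -0.0671 y [-0.0149 0.0135] mid -0.0007
 x 0.09 n 2284 top z -0.0663 y [-0.0139 0.0125] mid -0.0007
 x max 0.0961
rest plate ((0.5487451553344727, -0.19282680749893188), (0.03499332442879677, 0.08002310991287231), 52.051116943359375)
```

Call:
carry_out(commands="0 0 0 0 0 0.008 20; 0 0 0 0 0 0.022 20; 0 0 0 0 0 0.038 20; 0 0 0 0 0 0.055 20; 0 0 0 0 0 0.072 20; 0 0 0 0 0 0.085 20; 0 0 0 0 0 0.094 20; 0 0 0 0 0 0.098 20")

```text
time: 28.9
position: [0.5199, -0.2292, 0.0211]
ee_rot: [[0.613, 0.79, -0.001], [0.79, -0.613, 0.0], [-0.0, -0.001, -1.0]]
wrist_force: [0.1, -0.0, -4.2]
width: 0.0309
finger_force: 64.0
```

Call:
carry_out(commands="0 0 0 0 0 0 20; 0 0 0 0 0 0.002 20; 0 0 0 0 0 0.004 20; 0 0 0 0 0 0.005 20; 0 0 0 0 0 0.006 20; 0 0 0 0 0 0.007 20; 0 0 0 0 0 0.007 20; 0 0 0 0 0 0.007 20")

```text
time: 29.7
position: [0.5202, -0.2296, 0.015]
ee_rot: [[0.613, 0.79, -0.0], [0.79, -0.613, -0.0], [-0.0, 0.0, -1.0]]
wrist_force: [-0.8, 0.2, -4.3]
width: 0.0311
finger_force: 64.0
```

Run:
```python
from h import *
R,p=cur(); print(p); commit(R,[p[0],p[1],.022-.007]); o=st()
```

```text
[ 0.52015352 -0.2296121   0.11998714]
t 29.7 q [-31.3  31.2 -21.3  37.5  -0.   96.5] pos [ 0.5202 -0.2296  0.015 ] err_mm [ 0. -0. -0.] rot [-0. -0.  0.] F [-0.8  0.2 -4.3] M [-0.08  0.01 -0.01] w 0.0311 ff 64.0
```

Call:
carry_out(commands="0 0 0 0 0 0.0005 20; 0 0 0 0 0 0.001 20; 0 0 0 0 0 0.0015 20; 0 0 0 0 0 0.002 20; 0 0 0 0 0 0.002 20; 0 0 0 0 0 0.002 20")

```text
time: 30.3
position: [0.5203, -0.2297, 0.0141]
ee_rot: [[0.613, 0.79, 0.001], [0.79, -0.613, -0.0], [-0.0, 0.001, -1.0]]
wrist_force: [-2.8, 0.7, 5.6]
width: 0.0312
finger_force: 65.6
```

Call:
carry_out(commands="0 0 0 0 0 -0.001 20; 0 0 0 0 0 -0.001 42; 0 0 0 0 0 -0.001 50; 0 0 0 0 0 -0.001 65; 0 0 0 0 0 -0.001 80; 0 0 0 0 0 -0.001 100; 0 0 0 0 0 -0.001 100; 0 0 0 0 0 -0.001 100")

```text
time: 31.1
position: [0.5202, -0.2296, 0.014]
ee_rot: [[0.613, 0.79, 0.0], [0.79, -0.613, -0.0], [-0.0, 0.0, -1.0]]
wrist_force: [-0.5, -0.1, -0.3]
width: 0.0854
finger_force: 0.0
```

Call:
carry_out(commands="0 0 0 0 0 -0.01 100; 0 0 0 0 0 -0.025 100; 0 0 0 0 0 -0.045 100; 0 0 0 0 0 -0.07 100; 0 0 0 0 0 -0.1 100; 0 0 0 0 0 -0.13 100; 0 0 0 0 0 -0.15 100; 0 0 0 0 0 -0.16 100")

```text
time: 31.9
position: [0.5213, -0.2303, 0.177]
ee_rot: [[0.613, 0.79, 0.004], [0.79, -0.613, -0.002], [0.0, 0.004, -1.0]]
wrist_force: [-0.3, 0.7, 0.2]
width: 0.0856
finger_force: 0.0
```

Run:
```python
from h import *
bot.get_obs(); imaging.grab_frame("wrist"); st(); p=imaging.grab_frame("wrist"); gauge(p,np.array([.53,-.213]))
for n in ("scene","top"):
    p=imaging.grab_frame(n)
    for t in ("bottle","tube_rack","carton"): print(n,t,[(np.round(d["xyz"],3).tolist(),round(d["conf"],2)) for d in imaging.search_frame(t,p)])
```

```text
t 31.95 q [-31.3  21.4 -10.3  58.   -0.   96.5] pos [ 0.5215 -0.2304  0.1775] err_mm [  1.4  -0.8 162.5] rot [-0.27  0.03 -0.  ] F [ 0.8 -0.1  1.7] M [-0.06 -0.05 -0.03] w 0.0859 ff 0.0
n 9675 z98 0.0845
rect all [ 0.5304 -0.2155] [0.1583 0.0377] 53.2
rect top [ 0.53   -0.2163] [0.157  0.0327] 52.1
axis deg -127.61
-0.08 585 w [-0.0129  0.0131] zmax 0.0806
-0.07 676 w [-0.0139  0.0138] zmax 0.0811
-0.06 668 w [-0.014  0.014] zmax 0.081
-0.05 644 w [-0.0142  0.0134] zmax 0.0811
-0.04 798 w [-0.0177  0.0167] zmax 0.0858
-0.03 699 w [-0.0154  0.0152] zmax 0.083
-0.02 637 w [-0.0157  0.0147] zmax 0.0829
-0.01 639 w [-0.0153  0.0148] zmax 0.0828
-0.0 625 w [-0.0154  0.0153] zmax 0.0828
0.01 600 w [-0.0156  0.0157] zmax 0.0829
0.02 580 w [-0.0153  0.0151] zmax 0.0829
0.03 553 w [-0.0153  0.0152] zmax 0.0828
0.04 544 w [-0.0156  0.0154] zmax 0.0831
0.05 515 w [-0.0157  0.0158] zmax 0.0838
0.06 527 w [-0.0165  0.016 ] zmax 0.084
0.07 385 w [-0.0167  0.0161] zmax 0.0841
scene bottle [([0.512, -0.489, 0.11], 0.77)]
scene tube_rack [([0.433, 0.448, 0.052], 0.83)]
scene carton [([0.779, 0.038, 0.036], 0.64)]
top bottle [([0.472, -0.484, 0.138], 0.87)]
top tube_rack [([0.41, 0.437, 0.051], 0.55), ([0.473, -0.485, 0.139], 0.44)]
top carton [([0.761, 0.037, 0.039], 0.88)]
```

Gauge lies level and centred on the rest; the others are unmoved.

```bash
python3 -c "
from station import bot; print(bot.job_done())"
```

```text
the job is handed in; nothing more can be done
None
```

I handed the job in at about 32 s. The go end went in until its collar met the block. The no-go end was pressed at about 7 N for over a second and did not enter. The gauge lies flat on its rest, and the bottle, rack and carton have not moved. My first grasp closed on top of the handle and shifted the gauge about 4 mm on the rest before I corrected it, and I viewed 11 pictures against the limit of 10.

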